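# Unlock the test-piece case and rack the test pieces

### The arm

A 6-joint arm with a two-finger parallel gripper is mounted at the origin on the work surface. World frame = base frame: x ahead of the robot, y to its left, z up, the work surface at z = 0. Lengths are in m, angles in rad, forces in N, time in s.
With the tool pointing down it reaches from about 0.375 to 0.975 m from the base axis. Payload 3.8 kg.
Tool frame: the origin (TCP) lies midway between the tips of the shut fingers; the grasp point (between the pads) lies 19 mm behind it; z points along the fingers, y is the line along which they close (so a half turn about z gives the same grasp; the last joint's range is limited). The gripper opens to 85 mm and grips with 20 to 120 N. Pads are 22 mm wide; open, the fingers measure 114 mm over their backs; the gripper's body (76 mm by 85 mm) begins 54 mm behind the grasp point. The pads swing forward as they close: fully open they stand 13 mm farther back than shut.
Start: joints at [-1.369, 0.264, 1.604, -0, 1.274, -0.037], TCP at [0.16, -0.656, 0.231] pointing down, gripper open.
Joint ranges: [-2.63, 2.63], [-0.94, 2.18], [0.31, 2.57], [-1.31, 4.45], [0, 2.66], [-2.55, 2.55]. Speed limits (rad/s): [2.57, 2.57, 3.14, 3.14, 3.14, 3.14].

### API

Orientations are given as a rotation vector (axis times angle).
In Python, from workcell import bot, imaging gives the robot as it stands.
- The arm moves only by the tool step_arm, never from a script. Its argument "series" is a list of rows, each an object of numbers: "grip": the closure, from -1 (fully open) to 1 (shut); "x", "y", "z": the shift along the tool's x, y, z normalised to -1 to 1, where 1 is 500 mm; "ax", "ay", "az": the turn, a rotation vector about the tool's x, y, z normalised to -1 to 1, where 1 is 30 degrees. A call has 1 to 12 rows; each row is the pose to reach, as a shift and turn from the pose commanded when the call began, along the tool's axes at that moment; what a row does not reach only later rows make up. A row lasts 1/10 s, in which the tool goes at most 50 mm and 8.59 degrees, less where a joint would pass 70% of its speed; a pose out of reach is approached as far as the arm can. A call with a number of a shift or a turn outside -1 to 1 is refused whole. A call with a gripper value outside its range is refused whole. The fingers move at their own pace and stop on an object; "force" is the grip in N (left out, the last holds). Time passes only in rows, so rows that repeat a pose let the fingers close. It gives the time, the measured TCP pose, the force, the opening and the grip force at its end, in the units of the state.
- bot.read_state(): the state, without advancing time (a new reading comes with each control period).
- imaging.read_camera(name): name is "side" or "top"; returns a dict with "img" (480x640x3 uint8, red, green, blue), "fx", "fy", "cx", "cy" (pixels), "R" (3x3) and "t" (3): a world point X has camera coordinates R X + t. Camera axes: x right, y down, z forward; pixel columns grow to the right and rows downward; lengths in m; the calibration is good to about 2 mm. A picture is of the moment at which its call begins. There is no depth.
- bot.finish_job(): hands the job in; it is judged then, once.
The state is a dict: "time": time; "q": joint angles; "joint_vel": joint speeds; "joint_torque": joint torques, N m; "tool_pos": TCP position; "tcp_rot": TCP orientation; "wrist_force": force on the tool from outside, world axes, zero at the start; "torque": the same for the moment, N m; "width": opening from 0.0 (shut) to 1.0 (fully open); "grip_force": force on a finger pad.
Only numpy, scipy, OpenCV 4.12 (cv2) and the standard library are available. Lean on these libraries where they do the work, as an engineer would, in place of code of your own. Each camera call takes 0.05 s, during which the arm holds its last target. There are 200 camera calls.

### The job

The tensile test pieces for today's tests are locked in the clamshell case. Set its lock dials, the left one to two o'clock and the right one to nine o'clock (twelve is towards the lid), swing the lid up and back past vertical so that it stays open by itself, then lift out every test piece in the case and lay it flat in a slot of the bench rack, one piece to a slot and fully down on both rails. Leave the lid open, and do not disturb the other things on the bench.

Things in the scene. Friction and masses are not known exactly. Their poses are not given: they have to be found in the camera images.
- case: Grey clamshell case fixed to the bench; lower shell 136 mm deep (x) x 310 wide (y) x 50 high, walls 8 mm. Origin: centre of its underside. x runs from its front (dials and handle, towards the robot) to its hinge, y to the left as one faces it from the robot, z up.
- case_nests (a point): Middle of the case's centre nest, on its floor 26 mm above the bench. Two dark notched rails (22 mm wide, at x = -41, +41 mm) form five nests 52 mm apart along the case's y, 40 mm wide, ridges between them 12 mm high. Between the rails it is free down to the shell's floor 8 mm up. A nest holds one test piece, along x, or is empty. The shut lid hides them.
- lid (a joint): Lid: upper shell 136 x 310 x 26 mm, about 0.6 kg, on the rear top edge of the lower shell. rad: 0 shut (top 76 mm above the bench), pi/2 vertical, 1.95 its open stop. It turns freely: let go short of vertical it falls shut, past vertical it falls open and stays. Unless both lock dials are within about 0.24 rad of their code, steel tongues hold it shut (below 0.05 rad).
- lid_hinge (a point): Point on the hinge axis (along the case's y) at the middle of the lid's rear edge: 68 mm behind the case's centre, 50 mm above the bench. Its frame turns with the lid; shut, it is parallel to the case's frame.
- lid_handle (a point): Middle of the lid's handle: a round steel bar 10 mm thick, 90 mm long along the case's y, on two 10 mm posts at its ends, 45 mm out from the lid's front face (40 mm free between bar and lid). Shut, it is 181 mm before and 12 mm above the hinge axis, 62 mm above the bench; the space below it is free to the bench. The frame turns with the lid.
- dial_l (a joint): Left lock dial (+y side, left as one faces the case from the robot). Its pointer is the end of the grip bar with the white line. rad, clockwise seen from above: 0 = twelve o'clock (pointer straight towards the lid, the case's +x), 1.571 = three, -1.571 = nine. Stops at -2.9 and 2.9: it cannot pass six. It stays where left; 0.04 N m turns it. White hour ticks on the housing, at twelve a slot.
- dial_r (a joint): Right lock dial (-y side), like the left one: same zero, direction and stops.
- dial_l_grip (a point): Grip point on the left dial's axis, 66 mm above the bench: a black grip bar 40 mm long, 12 thick, 32 high (48 to 80 mm above the bench) on a round skirt 37 mm across. The frame turns with the dial, z up, x towards the pointer end. The housing's top is 42 mm up; the lid's front face is 45 mm from the axis, the end of the handle 58 mm to the side.
- dial_r_grip (a point): Grip point on the right dial's axis, as for the left one.
- rack: Bench rack fixed to the bench: an aluminium tray 132 mm (x) x 300 mm (y), end walls 42 mm high with inner faces at x = -62 and +62 mm, and two grey notched rails along y, 22 mm wide, at x = -41 and +41 mm. Origin: centre of its underside, z up. All its slots start empty.
- rack_slots (a point): Middle of the rack's centre slot, on the slot floor 30 mm above the bench; frame as the rack's. Five slots 52 mm apart along the rack's y (at -104, -52, 0, 52, 104 mm), each 40 mm wide, ridges between them 12 mm high. A piece lies in a slot along x, its centre 6 mm above this floor. Between the rails it is free down to the tray's floor 6 mm above the bench.
- piece1_mid (a point): Centre of a flat steel tensile test piece (dog-bone shape), 110 mm long (x), 12 mm thick (z), about 0.25 kg: two square ends 32 mm wide and 28 mm long, and a waist 16 mm wide (y) and 54 mm long between them, to be gripped across the waist. It starts in a nest of the case, its centre 32 mm above the bench, x along the case's x. May be absent.
- piece2_mid (a point): Centre of another such test piece, the same in all. May be absent.
- piece3_mid (a point): Centre of another such test piece, the same in all. May be absent.
- piece4_mid (a point): Centre of another such test piece, the same in all. May be absent.
- piece5_mid (a point): Centre of another such test piece, the same in all. May be absent.
- bar1: A steel round bar standing on the bench behind the work, 40 mm across, 110 mm tall. Not to be disturbed. Origin: centre of its underside.
- bar2: Another such bar. Not to be disturbed. Origin: centre of its underside.
- bar3: Another such bar. Not to be disturbed. Origin: centre of its underside.
- testblock: Steel hardness block lying behind the case, 80 x 60 x 26 mm. Not to be disturbed. Origin: centre of its underside.
- anvil: Dark steel anvil (60 mm disc with a stem, 50 mm tall) near the robot. Not to be disturbed. Origin: centre of its underside.
- etchant: Amber bottle, 64 mm across, 150 mm tall, to the far right. Not to be disturbed. Origin: centre of its underside.

How it is judged:
By the outcome, as a careful person would: the job done as asked, in the order asked, and still so for the second after the job is handed in, with the robot touching nothing.
Of piece1, piece2, piece3, piece4, piece5 only 3 to 5 are there at a start; the rules pass over those that are not, and their reading is None.
At some moment in a run one of piece1, piece2, piece3, piece4, piece5 may be knocked a few centimetres aside while the robot is not near it.
Once in a run the grip may slacken for a moment while it holds something.
It also fails if it takes over 210 s, if anything falls off the work surface, if the arm or the gripper's body presses on something with over 40 N, if the wrist force passes 120 N, or if a joint passes its speed limit or range.

## Working session

There is one attempt and no reset: what is moved stays moved. The work goes in short steps, Python scripts to look and compute and a tool call to move; the robot and the scene stay as the last step left them, time stands still between calls to the robot, and variables do not carry over. Pictures are saved under pics/ and viewed, at most 14 in all, crops included, and the job is handed in when it is done.

Besides the shell and the picture viewer there is one more tool, called after "Call:" as a command line: name --argument value ..., lists and objects as JSON in quotes. step_arm: Moves the arm, as the interface text tells. Scaled input: -1 to 1 covers 500 mm each way for a shift and 30 degrees each way for a turn. Its arguments: {"type":"object","properties":{"series":{"type":"array","items":{"type":"object","properties":{"grip":{"type":"number"},"x":{"type":"number","minimum":-1,"maximum":1},"y":{"type":"number","minimum":-1,"maximum":1},"z":{"type":"number","minimum":-1,"maximum":1},"ax":{"type":"number","minimum":-1,"maximum":1},"ay":{"type":"number","minimum":-1,"maximum":1},"az":{"type":"number","minimum":-1,"maximum":1}}}},"force":{"type":"number"}},"required":["series"]}

```bash
ls; mkdir -p pics; python3 - <<'E'
from workcell import bot, imaging
import cv2
s=bot.read_state();print({k:(s[k]) for k in('time','tool_pos','tcp_rot','width','wrist_force')})
for n in('top','side'):
    c=imaging.read_camera(n);cv2.imwrite(f'pics/{n}0.png',c['img'][:,:,::-1])
    print(n,c['fx'],c['fy'],c['cx'],c['cy'],c['R'],c['t'])
E
```

```text
pics
{'time': 0.0, 'tool_pos': array([ 0.15950684, -0.65514112,  0.22998088]), 'tcp_rot': array([-3.11704167e+00, -3.73951927e-01,  2.81430038e-04]), 'width': 0.9992947919747905, 'wrist_force': array([0.3294984 , 0.36432142, 0.5755175 ])}
top 524.6795301300165 524.6795301300165 327.50632851542565 245.2977124547544 [[-0.00983317 -0.99992964  0.00663503]
 [-0.9955605   0.00916862 -0.09367616]
 [ 0.09360874 -0.0075267  -0.99558061]] [-0.10589698  0.57081499  1.21000888]
side 441.54298564673593 441.54298564673593 318.1244718219139 241.685155232087 [[-0.98927263 -0.14593668  0.0064929 ]
 [-0.11264793  0.7338086  -0.66995178]
 [ 0.09300599 -0.66349636 -0.74237623]] [0.53305018 0.17642243 1.10337158]
```

View pics/top0.png

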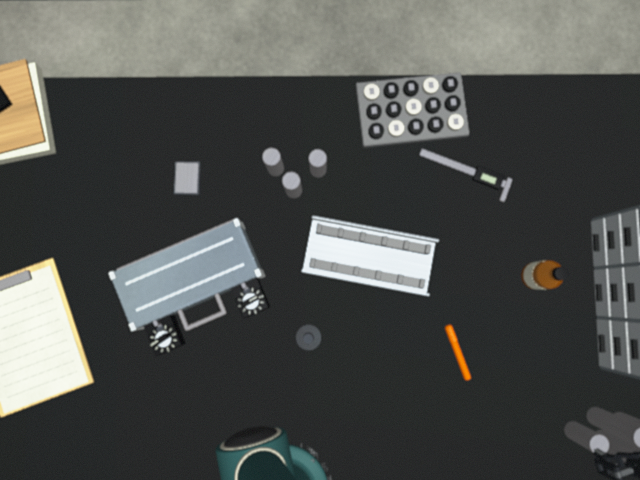

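View pics/side0.png

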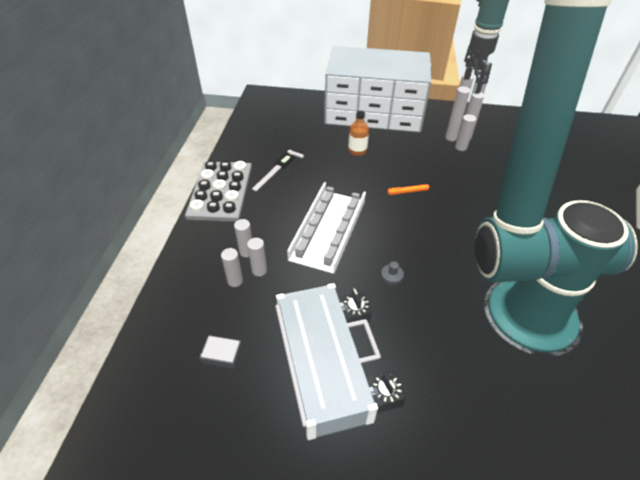

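The top view shows the case with lid corners near (112,275), (238,223), (260,273) and (132,327). The dials are at (163,338) on the left and (251,300) on the right, and the handle is at about (203,318). The rack is centred near (370,256) and the anvil is at (308,337). The side view shows the same layout.

```bash
cat > h.py <<'E'
import numpy as np, cv2
from workcell import bot, imaging
from scipy.spatial.transform import Rotation as Ro
def cast(c,px,z):
    px=np.atleast_2d(px).astype(float)
    d=np.c_[(px[:,0]-c['cx'])/c['fx'],(px[:,1]-c['cy'])/c['fy'],np.ones(len(px))]@c['R']
    o=-c['R'].T@c['t']
    return o+d*((z-o[2])/d[:,2])[:,None]
def proj(c,X):
    p=np.atleast_2d(X)@c['R'].T+c['t']
    return np.c_[c['fx']*p[:,0]/p[:,2]+c['cx'],c['fy']*p[:,1]/p[:,2]+c['cy']]
def pose(xy,yaw):
    # homogeneous frame (z up) at xy on the bench
    T=np.eye(4);T[:3,:3]=Ro.from_euler('z',yaw).as_matrix();T[:2,3]=xy;return T
def blobs(m,amin):
    cs,_=cv2.findContours(m.astype(np.uint8),cv2.RETR_EXTERNAL,cv2.CHAIN_APPROX_NONE)
    return [k for k in cs if cv2.contourArea(k)>amin]
def save(c,name,box,f):
    x,y,w,h=box
    cv2.imwrite(f'pics/{name}.png',cv2.resize(c['img'][y:y+h,x:x+w,::-1],None,fx=f,fy=f,interpolation=cv2.INTER_CUBIC))
E
python3 - <<'E'
from h import *
for n in('top','side'):
    c=imaging.read_camera(n);hsv=cv2.cvtColor(c['img'],cv2.COLOR_RGB2HSV)
    roi=np.zeros((480,640),bool)
    if n=='top': roi[200:370,100:275]=1
    else: roi[275:450,265:400]=1
    m=(hsv[:,:,2]>85)&roi
    m=cv2.morphologyEx(m.astype(np.uint8),cv2.MORPH_OPEN,np.ones((15,15)))
    k=max(blobs(m,500),key=cv2.contourArea)
    w=cast(c,k[:,0],0.076)[:,:2]
    print(n,cv2.minAreaRect((w*1000).astype(np.float32)), cv2.boundingRect(k))
    roi[:]=0
    if n=='top': roi[205:305,295:445]=1
    else: roi[178:278,285:372]=1
    m=(hsv[:,:,2]>85)&roi
    k=max(blobs(m,500),key=cv2.contourArea)
    for z in(0.006,.042):print('rack',z,cv2.minAreaRect((cast(c,k[:,0],z)[:,:2]*1000).astype(np.float32)))
    im=c['img'][:,:,::-1]
    if n=='top':
        a=cv2.resize(im[280:370,135:285],None,fx=5,fy=5,interpolation=cv2.INTER_CUBIC);cv2.imwrite('pics/dials.png',a)
        save(c,'rack',(295,205,150,100),5)
E
```

```text
top ((503.8446044921875, 208.43687438964844), (148.47726440429688, 322.6124267578125), 22.83879280090332) (114, 222, 143, 107)
rack 0.006 ((547.1690063476562, -212.92686462402344), (313.24517822265625, 142.5825958251953), 78.6785659790039)
rack 0.042 ((544.4910278320312, -209.7398681640625), (304.244140625, 138.4855194091797), 78.6785888671875)
side ((500.948974609375, 208.4084930419922), (165.41815185546875, 375.593994140625), 23.294065475463867) (276, 275, 101, 162)
rack 0.006 ((528.5722045898438, -203.17735290527344), (394.98931884765625, 194.8712158203125), 79.18301391601562)
rack 0.042 ((525.3135986328125, -168.89466857910156), (379.6639709472656, 187.31031799316406), 79.18302154541016)
```

View pics/dials.png

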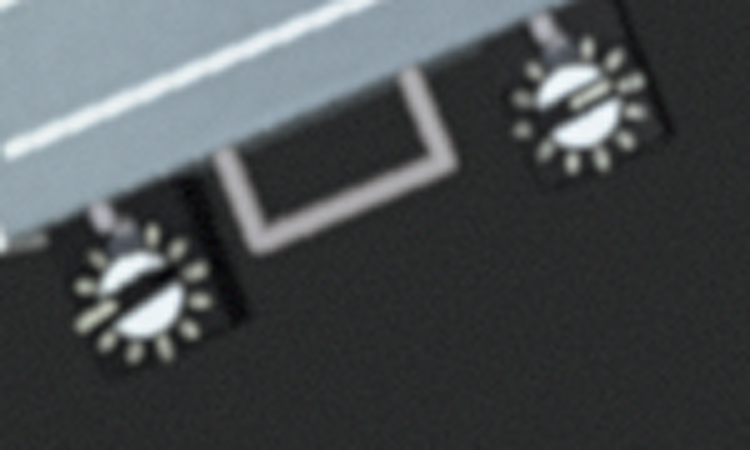

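View pics/rack.png

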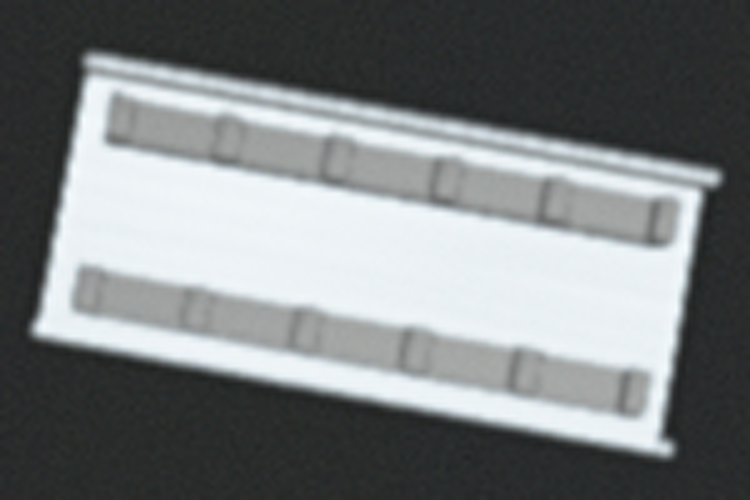

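The dial crop (5x, origin (135,280)) shows the left dial at about (142,295), with its white line pointing lower left to (95,318) and the twelve slot at (108,220). The right dial is at (580,105), with its line pointing upper right and its slot at (548,35). The handle bar corners are at (260,243) and (450,165). In the rack crop, the two grey rails are clear, each with 5 slots, all empty.

```bash
python3 - <<'E'
from h import *
c=imaging.read_camera('top');s=imaging.read_camera('side')
b=lambda p:np.array(p)/5+[134.6,279.6]
P={}
for n,p,z in(('hl',(260,243),.062),('hr',(450,160),.062),('dl',(142,293),.048),('dr',(580,105),.048),('slotL',(120,235),.042),('slotR',(552,40),.042),('tipL',(95,318),.08),('tipR',(592,95),.08)):
    P[n]=cast(c,b(p),z)[0];print(n,P[n].round(4))
# white skirts by mask
for n,cam,boxes in(('top',c,((145,320,40,40),(235,283,34,34))),('side',s,((372,372,30,34),(342,290,28,34)))):
    for x,y,w,h in boxes:
        m=(cam['img'][y:y+h,x:x+w].min(2)>170)
        bl=blobs(m,12); 
        if bl:
            q=np.vstack(bl)[:,0]+[x,y];(cc,r)=cv2.minEnclosingCircle(q.astype(np.float32))
            print(n,len(bl),np.round(cc,1),r,cast(cam,cc,.048)[0].round(4))
d=P['hl']-P['hr'];print('yaw handle',np.degrees(np.arctan2(-d[0],d[1])),np.linalg.norm(d))
d=P['dl']-P['dr'];yaw=np.arctan2(-d[0],d[1]);print('yaw dials',np.degrees(yaw),np.linalg.norm(d))
for a in('hl','hr'),('dl','dr'):print('centre',(P[a[0]]+P[a[1]])[:2]/2+.113*np.array([np.cos(yaw),np.sin(yaw)]))
for k in'LR':
    v=P['tip'+k]-P['d'+k.lower()];print(k,'dial',np.degrees(yaw-np.arctan2(v[1],v[0])),v)
# rack rails
hsv=cv2.cvtColor(c['img'],cv2.COLOR_RGB2HSV);m=np.zeros((480,640),bool)
m[205:305,295:445]=((hsv[:,:,2]>90)&(hsv[:,:,2]<190))[205:305,295:445]
m=cv2.morphologyEx(m.astype(np.uint8),cv2.MORPH_OPEN,np.ones((5,5)))
for k in blobs(m,200):
    print('rail',cv2.minAreaRect((cast(c,k[:,0],.036)[:,:2]*1000).astype(np.float32)))
E
```

```text
hl [0.3818 0.2083 0.062 ]
hr [0.4181 0.1231 0.062 ]
dl [0.359  0.2652 0.048 ]
dr [0.4421 0.0664 0.048 ]
slotL [0.3849 0.2776 0.042 ]
slotR [0.472  0.0803 0.042 ]
tipL [0.3508 0.2761 0.08  ]
tipR [0.4468 0.0566 0.08  ]
top 2 [162.5 338.5] 7.905794143676758 [0.3583 0.2663 0.048 ]
top 2 [250.1 300.7] 7.929163932800293 [0.4419 0.0676 0.048 ]
side 3 [384.  391.5] 18.062490463256836 [0.3597 0.2814 0.048 ]
side 3 [354.5 311.9] 16.701831817626953 [0.4379 0.097  0.048 ]
yaw handle 23.06314528487958 0.0926123465369415
yaw dials 22.69144603628516 0.21546996211544756
centre [0.50417153 0.20931754]
centre [0.5047732  0.20941495]
L dial -104.4401814162899 [-0.00820817  0.01084071  0.032     ]
R dial 87.02587792898814 [ 0.00470385 -0.00978892  0.032     ]
rail ((503.3046569824219, -201.486572265625), (270.1415710449219, 21.950841903686523), 78.6200942993164)
rail ((582.8939819335938, -217.65394592285156), (269.5554504394531, 24.517122268676758), 78.62896728515625)
```

```bash
cat >> h.py <<'E'
CASE=pose((.5045,.2094),np.radians(22.85)); RACK=pose((.5431,-.2096),np.radians(-11.38))
def at(T,x,y): return (T@[x,y,0,1])[:2]
def down(yaw):
    c,s=np.cos(np.radians(yaw)),np.sin(np.radians(yaw));return np.array([[c,s,0],[s,-c,0],[0,0,-1]])
def plan(targets,base=None):
    """targets: per call a list of (x,y,z,yaw_deg); prints rows in tool units, chaining calls."""
    if base is None:
        s=bot.read_state();p,R=s['tool_pos'],Ro.from_rotvec(s['tcp_rot']).as_matrix()
    else: p,R=np.array(base[:3]),down(base[3])
    for i,call in enumerate(targets):
        pp,RR=p,R
        for t in call:
            sh=np.round(R.T@(np.array(t[:3])-p)/.5,3);tu=np.round(np.degrees(Ro.from_matrix(R.T@down(t[3])).as_rotvec())/30,3)
            q=p+R@sh*.5;Q=R@Ro.from_rotvec(np.radians(tu*30)).as_matrix()
            n=max(np.linalg.norm(q-pp)/.05,np.degrees((Ro.from_matrix(RR.T@Q)).magnitude())/8.59)
            print(i,'xyz',*sh+0.,'a',*tu+0.,'n>=%.1f'%n);pp,RR=q,Q
        p,R=pp,RR
def st():
    s=bot.read_state();R=Ro.from_rotvec(s['tcp_rot']).as_matrix()
    print('t %.2f'%s['time'],'p',s['tool_pos'].round(4),'yaw %.1f'%np.degrees(np.arctan2(R[1,0],R[0,0])),'tilt',R[:2,2].round(3),'w %.3f'%s['width'],'gf %.1f'%s['grip_force'],'F',s['wrist_force'].round(1),'T',s['torque'].round(2),'q6 %.2f'%s['q'][5]);return s
E
python3 - <<'E'
from h import *
plan([[(.38,-.40,.23,43)],[(.46,-.15,.23,72)],[(.442,.067,.20,101)],[(.442,.067,.13,115.8),(.442,.067,.085,115.8)]])
E
```

```text
0 xyz 0.549 -0.392 0.002 a -0.002 -0.001 -0.977 n>=6.7
1 xyz 0.458 -0.257 0.0 a 0.0 0.001 -0.967 n>=5.3
2 xyz 0.402 -0.168 0.06 a 0.0 0.0 -0.967 n>=4.4
3 xyz 0.0 0.0 0.14 a 0.0 0.0 -0.493 n>=1.7
3 xyz 0.0 0.0 0.23 a 0.0 0.0 -0.493 n>=0.9
```

Call:
step_arm --series '[{"x": 0.549,"y": -0.392,"z": 0.002,"az": -0.977,"grip": 0.06},{"x": 0.549,"y": -0.392,"z": 0.002,"az": -0.977,"grip": 0.06},{"x": 0.549,"y": -0.392,"z": 0.002,"az": -0.977,"grip": 0.06},{"x": 0.549,"y": -0.392,"z": 0.002,"az": -0.977,"grip": 0.06},{"x": 0.549,"y": -0.392,"z": 0.002,"az": -0.977,"grip": 0.06},{"x": 0.549,"y": -0.392,"z": 0.002,"az": -0.977,"grip": 0.06},{"x": 0.549,"y": -0.392,"z": 0.002,"az": -0.977,"grip": 0.06},{"x": 0.549,"y": -0.392,"z": 0.002,"az": -0.977,"grip": 0.06},{"x": 0.549,"y": -0.392,"z": 0.002,"az": -0.977,"grip": 0.06},{"x": 0.549,"y": -0.392,"z": 0.002,"az": -0.977,"grip": 0.06}]'

```text
validation failed for argument at $.se...
```

Call:
step_arm --series '[{"x": 0.458,"y": -0.257,"z": 0,"az": -0.967},{"x": 0.458,"y": -0.257,"z": 0,"az": -0.967},{"x": 0.458,"y": -0.257,"z": 0,"az": -0.967},{"x": 0.458,"y": -0.257,"z": 0,"az": -0.967},{"x": 0.458,"y": -0.257,"z": 0,"az": -0.967},{"x": 0.458,"y": -0.257,"z": 0,"az": -0.967},{"x": 0.458,"y": -0.257,"z": 0,"az": -0.967},{"x": 0.458,"y": -0.257,"z": 0,"az": -0.967}]'

```text
validation failed for argument at $.se...
```

Call:
step_arm --series '[{"x": 0.402,"y": -0.168,"z": 0.06,"az": -0.967},{"x": 0.402,"y": -0.168,"z": 0.06,"az": -0.967},{"x": 0.402,"y": -0.168,"z": 0.06,"az": -0.967},{"x": 0.402,"y": -0.168,"z": 0.06,"az": -0.967},{"x": 0.402,"y": -0.168,"z": 0.06,"az": -0.967},{"x": 0.402,"y": -0.168,"z": 0.06,"az": -0.967},{"x": 0.402,"y": -0.168,"z": 0.06,"az": -0.967},{"x": 0.402,"y": -0.168,"z": 0.06,"az": -0.967}]'

```text
validation failed for argument at $.se...
```

Call:
step_arm --series '[{"z": 0.14,"az": -0.493},{"z": 0.14,"az": -0.493},{"z": 0.14,"az": -0.493},{"z": 0.14,"az": -0.493}]'

```text
validation failed for argument at $.se...
```

Call:
step_arm --series '[{"x": 0,"y": 0,"z": 0,"ax": 0,"ay": 0,"az": 0,"grip": 0.06}]'

```text
time: 0.4
tool_pos: [0.1597, -0.6558, 0.2311]
tcp_rot: [-3.119, -0.374, 0.0]
wrist_force: [-0.4, 0.9, -0.3]
width: 0.854
grip_force: 0.0
```

Call:
step_arm --series '[{"x": 0.05,"y": -0.04,"z": 0,"ax": 0,"ay": 0,"az": -0.125,"grip": 0.06}]'

```text
time: 0.5
tool_pos: [0.1775, -0.6324, 0.2311]
tcp_rot: [3.104, 0.473, -0.002]
wrist_force: [0.6, 0.9, -0.4]
width: 0.691
grip_force: 0.0
```

```bash
python3 - <<'E'
from h import *
st()
plan([[(.38,-.40,.23,43)],[(.46,-.15,.23,72)],[(.442,.067,.20,101)],[(.442,.067,.13,115.8)]])
E
```

```text
t 0.50 p [ 0.1775 -0.6324  0.2311] yaw 17.3 tilt [-0.001 -0.002] w 0.691 gf 0.0 F [ 0.6  0.9 -0.4] T [ 0.05  0.03 -0.01] q6 -0.07
0 xyz 0.525 -0.323 0.001 a 0.002 0.003 -0.855 n>=6.2
1 xyz 0.458 -0.257 0.0 a 0.0 0.0 -0.967 n>=5.3
2 xyz 0.402 -0.168 0.06 a 0.0 0.0 -0.967 n>=4.4
3 xyz 0.0 0.0 0.14 a 0.0 0.0 -0.493 n>=1.7
```

Call:
step_arm --series '[{"x": 0.525,"y": -0.323,"z": 0,"ax": 0,"ay": 0,"az": -0.855,"grip": 0.06},{"x": 0.525,"y": -0.323,"z": 0,"ax": 0,"ay": 0,"az": -0.855,"grip": 0.06},{"x": 0.525,"y": -0.323,"z": 0,"ax": 0,"ay": 0,"az": -0.855,"grip": 0.06},{"x": 0.525,"y": -0.323,"z": 0,"ax": 0,"ay": 0,"az": -0.855,"grip": 0.06},{"x": 0.525,"y": -0.323,"z": 0,"ax": 0,"ay": 0,"az": -0.855,"grip": 0.06},{"x": 0.525,"y": -0.323,"z": 0,"ax": 0,"ay": 0,"az": -0.855,"grip": 0.06},{"x": 0.525,"y": -0.323,"z": 0,"ax": 0,"ay": 0,"az": -0.855,"grip": 0.06},{"x": 0.525,"y": -0.323,"z": 0,"ax": 0,"ay": 0,"az": -0.855,"grip": 0.06}]'

```text
time: 1.3
tool_pos: [0.3824, -0.3965, 0.2315]
tcp_rot: [2.92, 1.158, 0.0]
wrist_force: [-0.4, 0.0, -0.8]
width: 0.471
grip_force: 0.0
```

Call:
step_arm --series '[{"x": 0.458,"y": -0.257,"z": 0,"ax": 0,"ay": 0,"az": -0.967,"grip": 0.06},{"x": 0.458,"y": -0.257,"z": 0,"ax": 0,"ay": 0,"az": -0.967,"grip": 0.06},{"x": 0.458,"y": -0.257,"z": 0,"ax": 0,"ay": 0,"az": -0.967,"grip": 0.06},{"x": 0.458,"y": -0.257,"z": 0,"ax": 0,"ay": 0,"az": -0.967,"grip": 0.06},{"x": 0.458,"y": -0.257,"z": 0,"ax": 0,"ay": 0,"az": -0.967,"grip": 0.06},{"x": 0.458,"y": -0.257,"z": 0,"ax": 0,"ay": 0,"az": -0.967,"grip": 0.06},{"x": 0.458,"y": -0.257,"z": 0,"ax": 0,"ay": 0,"az": -0.967,"grip": 0.06}]'

```text
time: 2.0
tool_pos: [0.461, -0.1473, 0.2315]
tcp_rot: [2.538, 1.851, -0.0]
wrist_force: [0.4, -0.7, -0.6]
width: 0.469
grip_force: 0.0
```

Call:
step_arm --series '[{"x": 0.402,"y": -0.168,"z": 0.06,"ax": 0,"ay": 0,"az": -0.967,"grip": 0.06},{"x": 0.402,"y": -0.168,"z": 0.06,"ax": 0,"ay": 0,"az": -0.967,"grip": 0.06},{"x": 0.402,"y": -0.168,"z": 0.06,"ax": 0,"ay": 0,"az": -0.967,"grip": 0.06},{"x": 0.402,"y": -0.168,"z": 0.06,"ax": 0,"ay": 0,"az": -0.967,"grip": 0.06},{"x": 0.402,"y": -0.168,"z": 0.06,"ax": 0,"ay": 0,"az": -0.967,"grip": 0.06},{"x": 0.402,"y": -0.168,"z": 0.06,"ax": 0,"ay": 0,"az": -0.967,"grip": 0.06}]'

```text
time: 2.6
tool_pos: [0.4425, 0.0695, 0.2007]
tcp_rot: [-1.994, -2.427, 0.002]
wrist_force: [0.5, 0.1, 0.1]
width: 0.473
grip_force: 0.0
```

Call:
step_arm --series '[{"x": 0,"y": 0,"z": 0.14,"ax": 0,"ay": 0,"az": -0.493,"grip": 0.06},{"x": 0,"y": 0,"z": 0.14,"ax": 0,"ay": 0,"az": -0.493,"grip": 0.06},{"x": 0,"y": 0,"z": 0.14,"ax": 0,"ay": 0,"az": -0.493,"grip": 0.06}]'

```text
time: 2.9
tool_pos: [0.4401, 0.0668, 0.1279]
tcp_rot: [-1.668, -2.656, 0.009]
wrist_force: [-0.4, -0.1, -0.7]
width: 0.468
grip_force: 0.0
```

```bash
python3 - <<'E'
from h import *
st()
plan([[(.442,.067,.056,115.8)]])
E
```

```text
t 2.90 p [0.4401 0.0668 0.1279] yaw 115.8 tilt [-0.007 -0.002] w 0.468 gf 0.0 F [-0.4 -0.1 -0.7] T [ 0.01  0.03 -0.01] q6 -0.35
0 xyz -0.001 0.005 0.144 a -0.014 -0.003 -0.001 n>=1.4
```

Call:
step_arm --series '[{"x": 0,"y": 0.004,"z": 0.06,"ax": 0,"ay": 0,"az": 0,"grip": 0.06},{"x": 0,"y": 0.004,"z": 0.144,"ax": 0,"ay": 0,"az": 0,"grip": 0.06},{"x": 0,"y": 0.004,"z": 0.144,"ax": 0,"ay": 0,"az": 0,"grip": 0.06},{"x": 0,"y": 0.004,"z": 0.144,"ax": 0,"ay": 0,"az": 0,"grip": 0.06}]'

```text
time: 3.3
tool_pos: [0.445, 0.0692, 0.0602]
tcp_rot: [-1.671, -2.66, 0.001]
wrist_force: [-0.7, -0.5, 0.3]
width: 0.47
grip_force: 0.0
```

Call:
step_arm --series '[{"x": 0,"y": 0,"z": 0,"ax": 0,"ay": 0,"az": 0,"grip": 1},{"x": 0,"y": 0,"z": 0,"ax": 0,"ay": 0,"az": 0,"grip": 1},{"x": 0,"y": 0,"z": 0,"ax": 0,"ay": 0,"az": 0,"grip": 1},{"x": 0,"y": 0,"z": 0,"ax": 0,"ay": 0,"az": 0,"grip": 1},{"x": 0,"y": 0,"z": 0,"ax": 0,"ay": 0,"az": 0,"grip": 1},{"x": 0,"y": 0,"z": 0,"ax": 0,"ay": 0,"az": 0,"grip": 1}]' --force 25

```text
time: 3.9
tool_pos: [0.4393, 0.0672, 0.0607]
tcp_rot: [-1.662, -2.659, 0.018]
wrist_force: [-18.0, -13.1, 15.9]
width: 0.134
grip_force: 24.6
```

```bash
python3 - <<'E'
from h import *
st()
E
```

```text
t 3.90 p [0.4393 0.0672 0.0607] yaw 116.0 tilt [-0.011 -0.006] w 0.134 gf 24.6 F [-18.  -13.1  15.9] T [-2.23  2.87 -0.04] q6 -0.35
```

Call:
step_arm --series '[{"x": 0,"y": -0.01,"z": -0.006,"ax": 0,"ay": 0,"az": 0,"grip": 1},{"x": 0,"y": -0.01,"z": -0.006,"ax": 0,"ay": 0,"az": 0,"grip": 1},{"x": 0,"y": -0.01,"z": -0.006,"ax": 0,"ay": 0,"az": 0,"grip": 1}]'

```text
time: 4.2
tool_pos: [0.4388, 0.0671, 0.0615]
tcp_rot: [1.667, 2.662, -0.003]
wrist_force: [3.5, -4.1, -19.2]
width: 0.134
grip_force: 26.8
```

```bash
python3 - <<'E'
from h import *
st()
E
```

```text
t 4.20 p [0.4388 0.0671 0.0615] yaw 115.9 tilt [-0.001 -0.002] w 0.134 gf 26.8 F [  3.5  -4.1 -19.2] T [-0.61 -0.52  0.04] q6 -0.35
```

Call:
step_arm --series '[{"x": 0,"y": 0,"z": 0.003,"ax": 0,"ay": 0,"az": -0.25,"grip": 1},{"x": 0,"y": 0,"z": 0.003,"ax": 0,"ay": 0,"az": -0.5,"grip": 1},{"x": 0,"y": 0,"z": 0.003,"ax": 0,"ay": 0,"az": -0.75,"grip": 1},{"x": 0,"y": 0,"z": 0.003,"ax": 0,"ay": 0,"az": -1,"grip": 1},{"x": 0,"y": 0,"z": 0.003,"ax": 0,"ay": 0,"az": -1,"grip": 1}]'

```text
time: 4.7
tool_pos: [0.4394, 0.0675, 0.0613]
tcp_rot: [-0.92, -3.003, 0.002]
wrist_force: [-1.8, -3.6, -6.9]
width: 0.132
grip_force: 28.5
```

Call:
step_arm --series '[{"x": 0,"y": 0,"z": 0,"ax": 0,"ay": 0,"az": -0.25,"grip": 1},{"x": 0,"y": 0,"z": 0,"ax": 0,"ay": 0,"az": -0.5,"grip": 1},{"x": 0,"y": 0,"z": 0,"ax": 0,"ay": 0,"az": -0.75,"grip": 1},{"x": 0,"y": 0,"z": 0,"ax": 0,"ay": 0,"az": -1,"grip": 1},{"x": 0,"y": 0,"z": 0,"ax": 0,"ay": 0,"az": -1,"grip": 1}]'

```text
time: 5.2
tool_pos: [0.4397, 0.068, 0.0613]
tcp_rot: [-0.116, -3.139, 0.001]
wrist_force: [-1.7, -2.4, -5.4]
width: 0.133
grip_force: 28.6
```

```bash
python3 - <<'E'
from h import *
st()
E
```

```text
t 5.20 p [0.4397 0.068  0.0613] yaw 175.8 tilt [-0. -0.] w 0.133 gf 28.6 F [-1.7 -2.4 -5.4] T [-0.53  0.4   0.04] q6 -1.40
```

Call:
step_arm --series '[{"x": 0,"y": 0,"z": 0,"ax": 0,"ay": 0,"az": -0.25,"grip": 1},{"x": 0,"y": 0,"z": 0,"ax": 0,"ay": 0,"az": -0.5,"grip": 1},{"x": 0,"y": 0,"z": 0,"ax": 0,"ay": 0,"az": -0.75,"grip": 1},{"x": 0,"y": 0,"z": 0,"ax": 0,"ay": 0,"az": -1,"grip": 1},{"x": 0,"y": 0,"z": 0,"ax": 0,"ay": 0,"az": -1,"grip": 1},{"x": 0,"y": 0,"z": 0,"ax": 0,"ay": 0,"az": -1,"grip": 0.06},{"x": 0,"y": 0,"z": 0,"ax": 0,"ay": 0,"az": -1,"grip": 0.06},{"x": 0,"y": 0,"z": 0,"ax": 0,"ay": 0,"az": -1,"grip": 0.06},{"x": 0,"y": 0,"z": 0,"ax": 0,"ay": 0,"az": -1,"grip": 0.06},{"x": 0,"y": 0,"z": -0.06,"ax": 0,"ay": 0,"az": -1,"grip": 0.06},{"x": 0,"y": 0,"z": -0.12,"ax": 0,"ay": 0,"az": -1,"grip": 0.06},{"x": 0,"y": 0,"z": -0.12,"ax": 0,"ay": 0,"az": -1,"grip": 0.06}]'

```text
time: 6.4
tool_pos: [0.444, 0.0687, 0.1254]
tcp_rot: [-0.7, 3.053, -0.002]
wrist_force: [0.7, 0.7, 0.5]
width: 0.472
grip_force: 0.0
```

```bash
python3 - <<'E'
from h import *
st()
plan([[(.41,.13,.122,180)],[(.38,.20,.122,153)],[(.357,.2657,.12,127),(.357,.2657,.0615,127)]])
c=imaging.read_camera('top');save(c,'d2',(135,280,150,90),5)
E
```

```text
t 6.40 p [0.444  0.0687 0.1254] yaw -154.2 tilt [0.009 0.001] w 0.472 gf 0.0 F [0.7 0.7 0.5] T [-0.04 -0.05  0.03] q6 -1.92
0 xyz 0.008 0.14 0.006 a -0.002 0.018 0.861 n>=3.0
1 xyz 0.06 0.14 0.0 a 0.0 0.0 0.9 n>=3.1
2 xyz 0.1 0.096 0.004 a 0.0 0.0 0.867 n>=3.0
2 xyz 0.1 0.096 0.121 a 0.0 0.0 0.867 n>=1.2
```

View pics/d2.png

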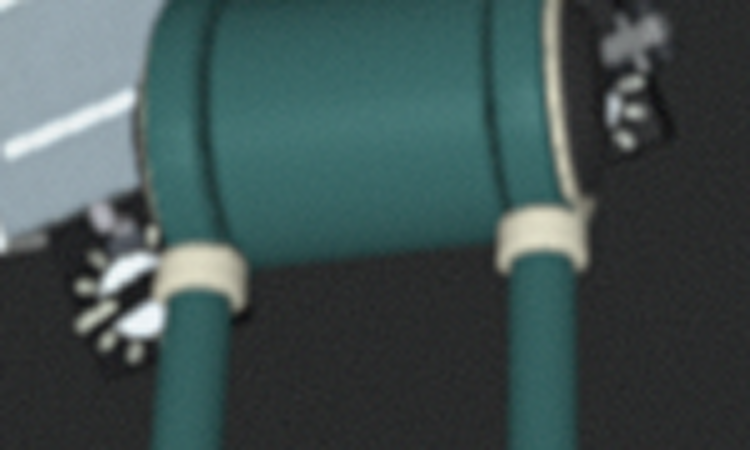

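The arm hides the right dial here, so I'll check it later. Next is the left dial.

Call:
step_arm --series '[{"x": 0.008,"y": 0.14,"z": 0,"ax": 0,"ay": 0,"az": 0.86,"grip": 0.06},{"x": 0.008,"y": 0.14,"z": 0,"ax": 0,"ay": 0,"az": 0.86,"grip": 0.06},{"x": 0.008,"y": 0.14,"z": 0,"ax": 0,"ay": 0,"az": 0.86,"grip": 0.06},{"x": 0.008,"y": 0.14,"z": 0,"ax": 0,"ay": 0,"az": 0.86,"grip": 0.06}]'

```text
time: 6.85
tool_pos: [0.4047, 0.1299, 0.1197]
tcp_rot: [0.002, -3.14, 0.001]
wrist_force: [-0.5, -0.2, -0.2]
width: 0.47
grip_force: 0.0
```

Call:
step_arm --series '[{"x": 0.06,"y": 0.14,"z": 0,"ax": 0,"ay": 0,"az": 0.9,"grip": 0.06},{"x": 0.06,"y": 0.14,"z": 0,"ax": 0,"ay": 0,"az": 0.9,"grip": 0.06},{"x": 0.06,"y": 0.14,"z": 0,"ax": 0,"ay": 0,"az": 0.9,"grip": 0.06},{"x": 0.06,"y": 0.14,"z": 0,"ax": 0,"ay": 0,"az": 0.9,"grip": 0.06}]'

```text
time: 7.25
tool_pos: [0.3751, 0.1999, 0.1201]
tcp_rot: [-0.731, -3.055, 0.001]
wrist_force: [-0.5, 0.2, -0.1]
width: 0.468
grip_force: 0.0
```

Call:
step_arm --series '[{"x": 0.1,"y": 0.096,"z": 0.004,"ax": 0,"ay": 0,"az": 0.867,"grip": 0.06},{"x": 0.1,"y": 0.096,"z": 0.004,"ax": 0,"ay": 0,"az": 0.867,"grip": 0.06},{"x": 0.1,"y": 0.096,"z": 0.004,"ax": 0,"ay": 0,"az": 0.867,"grip": 0.06},{"x": 0.1,"y": 0.096,"z": 0.004,"ax": 0,"ay": 0,"az": 0.867,"grip": 0.06},{"x": 0.1,"y": 0.096,"z": 0.004,"ax": 0,"ay": 0,"az": 0.867,"grip": 0.06},{"x": 0.1,"y": 0.096,"z": 0.004,"ax": 0,"ay": 0,"az": 0.867,"grip": 0.06}]'

```text
time: 7.85
tool_pos: [0.3529, 0.2642, 0.1184]
tcp_rot: [-1.397, -2.814, 0.001]
wrist_force: [0.1, 0.6, -0.6]
width: 0.472
grip_force: 0.0
```

```bash
python3 - <<'E'
from h import *
st()
plan([[(.357,.2657,.0615,127)]])
E
```

```text
t 7.85 p [0.3529 0.2642 0.1184] yaw 127.2 tilt [-0. -0.] w 0.472 gf 0.0 F [ 0.1  0.6 -0.6] T [0.   0.03 0.03] q6 -0.06
0 xyz -0.003 0.008 0.114 a -0.001 0.0 0.007 n>=1.1
```

Call:
step_arm --series '[{"x": -0.003,"y": 0.006,"z": 0.06,"ax": 0,"ay": 0,"az": 0,"grip": 0.06},{"x": -0.003,"y": 0.006,"z": 0.114,"ax": 0,"ay": 0,"az": 0,"grip": 0.06},{"x": -0.003,"y": 0.006,"z": 0.114,"ax": 0,"ay": 0,"az": 0,"grip": 0.06},{"x": -0.003,"y": 0.006,"z": 0.114,"ax": 0,"ay": 0,"az": 0,"grip": 0.06},{"x": -0.003,"y": 0.006,"z": 0.114,"ax": 0,"ay": 0,"az": 0,"grip": 1},{"x": -0.003,"y": 0.006,"z": 0.114,"ax": 0,"ay": 0,"az": 0,"grip": 1},{"x": -0.003,"y": 0.006,"z": 0.114,"ax": 0,"ay": 0,"az": 0,"grip": 1},{"x": -0.003,"y": 0.006,"z": 0.114,"ax": 0,"ay": 0,"az": 0,"grip": 1},{"x": -0.003,"y": 0.006,"z": 0.114,"ax": 0,"ay": 0,"az": 0,"grip": 1},{"x": -0.003,"y": 0.006,"z": 0.114,"ax": 0,"ay": 0,"az": 0,"grip": 1}]'

```text
time: 8.85
tool_pos: [0.3562, 0.2652, 0.0633]
tcp_rot: [1.398, 2.813, -0.001]
wrist_force: [-2.9, -4.3, 6.3]
width: 0.128
grip_force: 28.3
```

```bash
python3 - <<'E'
from h import *
s=st();R=Ro.from_rotvec(s['tcp_rot']).as_matrix();print('tool F',(R.T@s['wrist_force']).round(1))
E
```

```text
t 8.85 p [0.3562 0.2652 0.0633] yaw 127.1 tilt [ 0.    -0.001] w 0.128 gf 28.3 F [-2.9 -4.3  6.3] T [-0.63  0.5   0.06] q6 -0.06
tool F [-1.7 -4.9 -6.3]
```

Well centred. Turn clockwise 4 × 30°, then release and rise.

Call:
step_arm --series '[{"x": 0,"y": 0,"z": 0,"ax": 0,"ay": 0,"az": 0.25,"grip": 1},{"x": 0,"y": 0,"z": 0,"ax": 0,"ay": 0,"az": 0.5,"grip": 1},{"x": 0,"y": 0,"z": 0,"ax": 0,"ay": 0,"az": 0.75,"grip": 1},{"x": 0,"y": 0,"z": 0,"ax": 0,"ay": 0,"az": 1,"grip": 1},{"x": 0,"y": 0,"z": 0,"ax": 0,"ay": 0,"az": 1,"grip": 1}]'

```text
time: 9.35
tool_pos: [0.355, 0.2647, 0.0633]
tcp_rot: [-2.082, -2.352, 0.005]
wrist_force: [-5.8, -5.1, 11.4]
width: 0.132
grip_force: 29.1
```

Call:
step_arm --series '[{"x": 0,"y": 0,"z": 0,"ax": 0,"ay": 0,"az": 0.25,"grip": 1},{"x": 0,"y": 0,"z": 0,"ax": 0,"ay": 0,"az": 0.5,"grip": 1},{"x": 0,"y": 0,"z": 0,"ax": 0,"ay": 0,"az": 0.75,"grip": 1},{"x": 0,"y": 0,"z": 0,"ax": 0,"ay": 0,"az": 1,"grip": 1},{"x": 0,"y": 0,"z": 0,"ax": 0,"ay": 0,"az": 1,"grip": 1}]'

```text
time: 9.85
tool_pos: [0.3537, 0.2648, 0.0633]
tcp_rot: [-2.62, -1.731, 0.008]
wrist_force: [-11.1, -3.8, 14.4]
width: 0.129
grip_force: 29.6
```

Call:
step_arm --series '[{"x": 0,"y": 0,"z": 0,"ax": 0,"ay": 0,"az": 0.25,"grip": 1},{"x": 0,"y": 0,"z": 0,"ax": 0,"ay": 0,"az": 0.5,"grip": 1},{"x": 0,"y": 0,"z": 0,"ax": 0,"ay": 0,"az": 0.75,"grip": 1},{"x": 0,"y": 0,"z": 0,"ax": 0,"ay": 0,"az": 1,"grip": 1},{"x": 0,"y": 0,"z": 0,"ax": 0,"ay": 0,"az": 1,"grip": 1}]'

```text
time: 10.35
tool_pos: [0.3529, 0.2656, 0.0633]
tcp_rot: [-2.979, -0.993, 0.01]
wrist_force: [-14.3, -0.4, 15.0]
width: 0.132
grip_force: 29.6
```

Call:
step_arm --series '[{"x": 0,"y": 0,"z": 0,"ax": 0,"ay": 0,"az": 0.25,"grip": 1},{"x": 0,"y": 0,"z": 0,"ax": 0,"ay": 0,"az": 0.5,"grip": 1},{"x": 0,"y": 0,"z": 0,"ax": 0,"ay": 0,"az": 0.75,"grip": 1},{"x": 0,"y": 0,"z": 0,"ax": 0,"ay": 0,"az": 1,"grip": 1},{"x": 0,"y": 0,"z": 0,"ax": 0,"ay": 0,"az": 1,"grip": 1}]'

```text
time: 10.85
tool_pos: [0.3524, 0.2667, 0.0633]
tcp_rot: [-3.134, -0.187, 0.011]
wrist_force: [-17.5, 5.3, 14.4]
width: 0.131
grip_force: 29.4
```

```bash
python3 - <<'E'
from h import *
s=st();p=s['tool_pos']
plan([[(p[0],p[1],.122,7)],[(.44,.068,.12,25.8)]])
E
```

```text
t 10.85 p [0.3524 0.2667 0.0633] yaw 6.8 tilt [-0.007  0.002] w 0.131 gf 29.4 F [-17.5   5.3  14.4] T [ 0.68  2.63 -0.1 ] q6 2.03
0 xyz -0.001 0.0 -0.117 a -0.005 0.014 -0.006 n>=1.2
1 xyz 0.126 0.416 0.004 a 0.0 -0.001 -0.627 n>=4.3
```

Call:
step_arm --series '[{"x": 0,"y": 0,"z": 0,"ax": 0,"ay": 0,"az": 0,"grip": 0.06},{"x": 0,"y": 0,"z": 0,"ax": 0,"ay": 0,"az": 0,"grip": 0.06},{"x": 0,"y": 0,"z": 0,"ax": 0,"ay": 0,"az": 0,"grip": 0.06},{"x": 0,"y": 0,"z": 0,"ax": 0,"ay": 0,"az": 0,"grip": 0.06},{"x": 0,"y": 0,"z": -0.06,"ax": 0,"ay": 0,"az": 0,"grip": 0.06},{"x": 0,"y": 0,"z": -0.117,"ax": 0,"ay": 0,"az": 0,"grip": 0.06},{"x": 0,"y": 0,"z": -0.117,"ax": 0,"ay": 0,"az": 0,"grip": 0.06},{"x": 0,"y": 0,"z": -0.117,"ax": 0,"ay": 0,"az": 0,"grip": 0.06}]'

```text
time: 11.65
tool_pos: [0.3568, 0.2658, 0.1209]
tcp_rot: [-3.135, -0.194, -0.003]
wrist_force: [0.2, -0.4, -0.6]
width: 0.468
grip_force: 0.0
```

Call:
step_arm --series '[{"x": 0.126,"y": 0.41,"z": 0,"ax": 0,"ay": 0,"az": -0.63,"grip": 0.06},{"x": 0.126,"y": 0.41,"z": 0,"ax": 0,"ay": 0,"az": -0.63,"grip": 0.06},{"x": 0.126,"y": 0.41,"z": 0,"ax": 0,"ay": 0,"az": -0.63,"grip": 0.06},{"x": 0.126,"y": 0.41,"z": 0,"ax": 0,"ay": 0,"az": -0.63,"grip": 0.06},{"x": 0.126,"y": 0.41,"z": 0,"ax": 0,"ay": 0,"az": -0.63,"grip": 0.06},{"x": 0.126,"y": 0.41,"z": 0,"ax": 0,"ay": 0,"az": -0.63,"grip": 0.06},{"x": 0.126,"y": 0.41,"z": 0,"ax": 0,"ay": 0,"az": -0.63,"grip": 0.06}]'

```text
time: 12.35
tool_pos: [0.4428, 0.0692, 0.1188]
tcp_rot: [-3.061, -0.702, 0.005]
wrist_force: [-1.0, 0.1, -0.7]
width: 0.466
grip_force: 0.0
```

```bash
python3 - <<'E'
from h import *
s=st()
plan([[(.4397,.0675,.0615,25.8)]])
E
```

```text
t 12.35 p [0.4428 0.0692 0.1188] yaw 25.8 tilt [-0.003  0.   ] w 0.466 gf 0.0 F [-1.   0.1 -0.7] T [-0.03  0.02  0.03] q6 1.22
0 xyz -0.007 0.0 0.115 a -0.003 0.005 0.001 n>=1.2
```

Call:
step_arm --series '[{"x": -0.006,"y": 0,"z": 0.06,"ax": 0,"ay": 0,"az": 0,"grip": 0.06},{"x": -0.006,"y": 0,"z": 0.114,"ax": 0,"ay": 0,"az": 0,"grip": 0.06},{"x": -0.006,"y": 0,"z": 0.114,"ax": 0,"ay": 0,"az": 0,"grip": 0.06},{"x": -0.006,"y": 0,"z": 0.114,"ax": 0,"ay": 0,"az": 0,"grip": 0.06},{"x": -0.006,"y": 0,"z": 0.114,"ax": 0,"ay": 0,"az": 0,"grip": 1},{"x": -0.006,"y": 0,"z": 0.114,"ax": 0,"ay": 0,"az": 0,"grip": 1},{"x": -0.006,"y": 0,"z": 0.114,"ax": 0,"ay": 0,"az": 0,"grip": 1},{"x": -0.006,"y": 0,"z": 0.114,"ax": 0,"ay": 0,"az": 0,"grip": 1},{"x": -0.006,"y": 0,"z": 0.114,"ax": 0,"ay": 0,"az": 0,"grip": 1},{"x": -0.006,"y": 0,"z": 0.114,"ax": 0,"ay": 0,"az": 0,"grip": 1}]'

```text
time: 13.35
tool_pos: [0.4422, 0.0697, 0.0649]
tcp_rot: [-3.06, -0.705, -0.004]
wrist_force: [-2.4, 4.9, 5.4]
width: 0.132
grip_force: 29.0
```

Call:
step_arm --series '[{"x": 0,"y": 0,"z": 0,"ax": 0,"ay": 0,"az": -0.25,"grip": 1},{"x": 0,"y": 0,"z": 0,"ax": 0,"ay": 0,"az": -0.5,"grip": 1},{"x": 0,"y": 0,"z": 0,"ax": 0,"ay": 0,"az": -0.75,"grip": 1},{"x": 0,"y": 0,"z": 0,"ax": 0,"ay": 0,"az": -0.97,"grip": 1},{"x": 0,"y": 0,"z": 0,"ax": 0,"ay": 0,"az": -0.97,"grip": 1}]'

```text
time: 13.85
tool_pos: [0.441, 0.0711, 0.0649]
tcp_rot: [-2.781, -1.451, -0.003]
wrist_force: [-6.8, 11.7, 8.2]
width: 0.126
grip_force: 29.4
```

Call:
step_arm --series '[{"x": 0,"y": 0,"z": 0,"ax": 0,"ay": 0,"az": -0.25,"grip": 1},{"x": 0,"y": 0,"z": 0,"ax": 0,"ay": 0,"az": -0.5,"grip": 1},{"x": 0,"y": 0,"z": 0,"ax": 0,"ay": 0,"az": -0.75,"grip": 1},{"x": 0,"y": 0,"z": 0,"ax": 0,"ay": 0,"az": -0.97,"grip": 1},{"x": 0,"y": 0,"z": 0,"ax": 0,"ay": 0,"az": -0.97,"grip": 1}]'

```text
time: 14.35
tool_pos: [0.4392, 0.0718, 0.0649]
tcp_rot: [-2.326, -2.101, -0.001]
wrist_force: [-11.3, 14.7, 14.8]
width: 0.129
grip_force: 30.2
```

Call:
step_arm --series '[{"x": 0,"y": 0,"z": 0,"ax": 0,"ay": 0,"az": -0.25,"grip": 1},{"x": 0,"y": 0,"z": 0,"ax": 0,"ay": 0,"az": -0.5,"grip": 1},{"x": 0,"y": 0,"z": 0,"ax": 0,"ay": 0,"az": -0.75,"grip": 1},{"x": 0,"y": 0,"z": 0,"ax": 0,"ay": 0,"az": -0.97,"grip": 1},{"x": 0,"y": 0,"z": 0,"ax": 0,"ay": 0,"az": -0.97,"grip": 1}]'

```text
time: 14.85
tool_pos: [0.4373, 0.0716, 0.0648]
tcp_rot: [-1.722, -2.616, 0.0]
wrist_force: [-16.4, 13.7, 20.9]
width: 0.129
grip_force: 31.0
```

```bash
python3 - <<'E'
from h import *
s=st();p=s['tool_pos']
plan([[(p[0],p[1],.12,112.85)],[(.41,.13,.12,137)],[(.38,.20,.12,162)],[(.354,.266,.12,186.8)]])
E
```

```text
t 14.85 p [0.4373 0.0716 0.0648] yaw 113.3 tilt [-0.009  0.006] w 0.129 gf 31.0 F [-16.4  13.7  20.9] T [ 2.39  2.82 -0.  ] q6 -0.31
0 xyz 0.001 -0.001 -0.11 a -0.011 -0.016 0.015 n>=1.1
1 xyz 0.129 -0.005 0.0 a 0.0 0.0 -0.805 n>=2.8
2 xyz 0.139 0.062 0.0 a 0.0 0.0 -0.834 n>=2.9
3 xyz 0.09 0.109 0.0 a 0.0 0.0 -0.826 n>=2.9
```

Call:
step_arm --series '[{"x": 0,"y": 0,"z": 0,"ax": 0,"ay": 0,"az": 0,"grip": 0.06},{"x": 0,"y": 0,"z": 0,"ax": 0,"ay": 0,"az": 0,"grip": 0.06},{"x": 0,"y": 0,"z": 0,"ax": 0,"ay": 0,"az": 0,"grip": 0.06},{"x": 0,"y": 0,"z": 0,"ax": 0,"ay": 0,"az": 0,"grip": 0.06},{"x": 0,"y": 0,"z": -0.06,"ax": 0,"ay": 0,"az": 0,"grip": 0.06},{"x": 0,"y": 0,"z": -0.11,"ax": 0,"ay": 0,"az": 0,"grip": 0.06},{"x": 0,"y": 0,"z": -0.11,"ax": 0,"ay": 0,"az": 0,"grip": 0.06}]'

```text
time: 15.55
tool_pos: [0.4446, 0.0686, 0.1219]
tcp_rot: [1.725, 2.619, 0.007]
wrist_force: [0.3, -0.1, -0.8]
width: 0.469
grip_force: 0.0
```

Call:
step_arm --series '[{"x": 0.129,"y": -0.012,"z": 0,"ax": 0,"ay": 0,"az": -0.8,"grip": 0.06},{"x": 0.129,"y": -0.012,"z": 0,"ax": 0,"ay": 0,"az": -0.8,"grip": 0.06},{"x": 0.129,"y": -0.012,"z": 0,"ax": 0,"ay": 0,"az": -0.8,"grip": 0.06},{"x": 0.129,"y": -0.012,"z": 0,"ax": 0,"ay": 0,"az": -0.8,"grip": 0.06}]'

```text
time: 15.95
tool_pos: [0.4095, 0.1255, 0.1174]
tcp_rot: [-1.142, -2.926, 0.001]
wrist_force: [-0.4, 0.4, -0.6]
width: 0.469
grip_force: 0.0
```

Call:
step_arm --series '[{"x": 0.139,"y": 0.062,"z": 0,"ax": 0,"ay": 0,"az": -0.82,"grip": 0.06},{"x": 0.139,"y": 0.062,"z": 0,"ax": 0,"ay": 0,"az": -0.82,"grip": 0.06},{"x": 0.139,"y": 0.062,"z": 0,"ax": 0,"ay": 0,"az": -0.82,"grip": 0.06},{"x": 0.139,"y": 0.062,"z": 0,"ax": 0,"ay": 0,"az": -0.82,"grip": 0.06}]'

```text
time: 16.35
tool_pos: [0.3799, 0.1954, 0.1177]
tcp_rot: [-0.497, -3.102, 0.001]
wrist_force: [0.2, -0.7, -0.3]
width: 0.47
grip_force: 0.0
```

Call:
step_arm --series '[{"x": 0.09,"y": 0.109,"z": 0,"ax": 0,"ay": 0,"az": -0.826,"grip": 0.06},{"x": 0.09,"y": 0.109,"z": 0,"ax": 0,"ay": 0,"az": -0.826,"grip": 0.06},{"x": 0.09,"y": 0.109,"z": 0,"ax": 0,"ay": 0,"az": -0.826,"grip": 0.06},{"x": 0.09,"y": 0.109,"z": 0,"ax": 0,"ay": 0,"az": -0.826,"grip": 0.06},{"x": 0.09,"y": 0.109,"z": 0,"ax": 0,"ay": 0,"az": -0.826,"grip": 0.06},{"x": 0.09,"y": 0.109,"z": 0,"ax": 0,"ay": 0,"az": -0.826,"grip": 0.06}]'

```text
time: 16.95
tool_pos: [0.3546, 0.2605, 0.1181]
tcp_rot: [0.175, -3.136, 0.0]
wrist_force: [0.1, -0.5, 0.4]
width: 0.467
grip_force: 0.0
```

```bash
python3 - <<'E'
from h import *
s=st()
plan([[(.354,.266,.063,186.8)]])
E
```

```text
t 16.95 p [0.3546 0.2605 0.1181] yaw -173.6 tilt [-0. -0.] w 0.467 gf 0.0 F [ 0.1 -0.5  0.4] T [-0.02  0.05 -0.01] q6 -1.10
0 xyz 0.0 0.011 0.11 a -0.001 0.0 -0.014 n>=1.1
```

Call:
step_arm --series '[{"x": 0,"y": 0.011,"z": 0.05,"ax": 0,"ay": 0,"az": 0,"grip": 0.06},{"x": 0,"y": 0.011,"z": 0.11,"ax": 0,"ay": 0,"az": 0,"grip": 0.06},{"x": 0,"y": 0.011,"z": 0.11,"ax": 0,"ay": 0,"az": 0,"grip": 0.06},{"x": 0,"y": 0.011,"z": 0.11,"ax": 0,"ay": 0,"az": 0,"grip": 0.06},{"x": 0,"y": 0.011,"z": 0.11,"ax": 0,"ay": 0,"az": 0,"grip": 1},{"x": 0,"y": 0.011,"z": 0.11,"ax": 0,"ay": 0,"az": 0,"grip": 1},{"x": 0,"y": 0.011,"z": 0.11,"ax": 0,"ay": 0,"az": 0,"grip": 1},{"x": 0,"y": 0.011,"z": 0.11,"ax": 0,"ay": 0,"az": 0,"grip": 1},{"x": 0,"y": 0.011,"z": 0.11,"ax": 0,"ay": 0,"az": 0,"grip": 1},{"x": 0,"y": 0.011,"z": 0.11,"ax": 0,"ay": 0,"az": 0,"grip": 1}]'

```text
time: 17.95
tool_pos: [0.355, 0.2673, 0.0649]
tcp_rot: [-0.182, 3.134, 0.002]
wrist_force: [-0.5, -0.8, 6.1]
width: 0.128
grip_force: 29.7
```

Call:
step_arm --series '[{"x": 0,"y": 0,"z": 0,"ax": 0,"ay": 0,"az": 0.25,"grip": 1},{"x": 0,"y": 0,"z": 0,"ax": 0,"ay": 0,"az": 0.5,"grip": 1},{"x": 0,"y": 0,"z": 0,"ax": 0,"ay": 0,"az": 0.725,"grip": 1},{"x": 0,"y": 0,"z": 0,"ax": 0,"ay": 0,"az": 0.725,"grip": 1}]'

```text
time: 18.35
tool_pos: [0.355, 0.2672, 0.065]
tcp_rot: [0.416, 3.111, 0.002]
wrist_force: [-0.2, -0.8, 7.0]
width: 0.132
grip_force: 29.8
```

Call:
step_arm --series '[{"x": 0,"y": 0,"z": 0,"ax": 0,"ay": 0,"az": 0.25,"grip": 1},{"x": 0,"y": 0,"z": 0,"ax": 0,"ay": 0,"az": 0.5,"grip": 1},{"x": 0,"y": 0,"z": 0,"ax": 0,"ay": 0,"az": 0.725,"grip": 1},{"x": 0,"y": 0,"z": 0,"ax": 0,"ay": 0,"az": 0.725,"grip": 1},{"x": 0,"y": 0,"z": 0,"ax": 0,"ay": 0,"az": 0.725,"grip": 1}]'

```text
time: 18.85
tool_pos: [0.3549, 0.2671, 0.0649]
tcp_rot: [0.992, 2.979, 0.002]
wrist_force: [-0.6, -1.6, 7.8]
width: 0.132
grip_force: 29.8
```

```bash
python3 - <<'E'
from h import *
s=st();p=s['tool_pos']
plan([[(p[0],p[1],.14,142.85)],[(.40,-.03,.14,142.85)]])
E
```

```text
t 18.85 p [0.3549 0.2671 0.0649] yaw 143.2 tilt [0.002 0.001] w 0.132 gf 29.8 F [-0.6 -1.6  7.8] T [-0.41  0.08 -0.01] q6 -0.34
0 xyz 0.0 0.0 -0.15 a 0.004 0.003 0.01 n>=1.5
1 xyz -0.431 -0.419 0.0 a 0.0 0.0 0.0 n>=6.0
```

Call:
step_arm --series '[{"x": 0,"y": 0,"z": 0,"ax": 0,"ay": 0,"az": 0,"grip": 0.06},{"x": 0,"y": 0,"z": 0,"ax": 0,"ay": 0,"az": 0,"grip": 0.06},{"x": 0,"y": 0,"z": 0,"ax": 0,"ay": 0,"az": 0,"grip": 0.06},{"x": 0,"y": 0,"z": 0,"ax": 0,"ay": 0,"az": 0,"grip": 0.06},{"x": 0,"y": 0,"z": -0.06,"ax": 0,"ay": 0,"az": 0,"grip": 0.06},{"x": 0,"y": 0,"z": -0.15,"ax": 0,"ay": 0,"az": 0,"grip": 0.06},{"x": 0,"y": 0,"z": -0.15,"ax": 0,"ay": 0,"az": 0,"grip": 0.06}]'

```text
time: 19.55
tool_pos: [0.3576, 0.2692, 0.1441]
tcp_rot: [0.99, 2.974, 0.014]
wrist_force: [0.5, -0.3, 0.5]
width: 0.47
grip_force: 0.0
```

Call:
step_arm --series '[{"x": -0.43,"y": -0.42,"z": 0,"ax": 0,"ay": 0,"az": 1,"grip": 0.06},{"x": -0.43,"y": -0.42,"z": 0,"ax": 0,"ay": 0,"az": 1,"grip": 0.06},{"x": -0.43,"y": -0.42,"z": 0,"ax": 0,"ay": 0,"az": 1,"grip": 0.06},{"x": -0.43,"y": -0.42,"z": 0,"ax": 0,"ay": 0,"az": 1,"grip": 0.06},{"x": -0.43,"y": -0.42,"z": 0,"ax": 0,"ay": 0,"az": 1,"grip": 0.06},{"x": -0.43,"y": -0.42,"z": 0,"ax": 0,"ay": 0,"az": 1,"grip": 0.06},{"x": -0.43,"y": -0.42,"z": 0,"ax": 0,"ay": 0,"az": 1,"grip": 0.06},{"x": -0.43,"y": -0.42,"z": 0,"ax": 0,"ay": 0,"az": 1,"grip": 0.06}]'

```text
time: 20.35
tool_pos: [0.3995, -0.0315, 0.1378]
tcp_rot: [-1.736, -2.617, -0.0]
wrist_force: [1.0, -0.2, 0.8]
width: 0.47
grip_force: 0.0
```

```bash
python3 - <<'E'
from h import *
st()
c=imaging.read_camera('top');save(c,'d3',(135,280,150,90),5)
plan([[(.398,.1665,.14,112.9),(.398,.1665,.045,112.9)]])
E
```

```text
t 20.35 p [ 0.3995 -0.0315  0.1378] yaw 112.9 tilt [-0.001  0.001] w 0.470 gf 0.0 F [ 1.  -0.2  0.8] T [ 0.03 -0.02  0.  ] q6 -0.54
0 xyz 0.363 0.152 -0.004 a -0.001 -0.002 0.005 n>=3.9
0 xyz 0.363 0.152 0.186 a -0.001 -0.002 0.005 n>=1.9
```

View pics/d3.png

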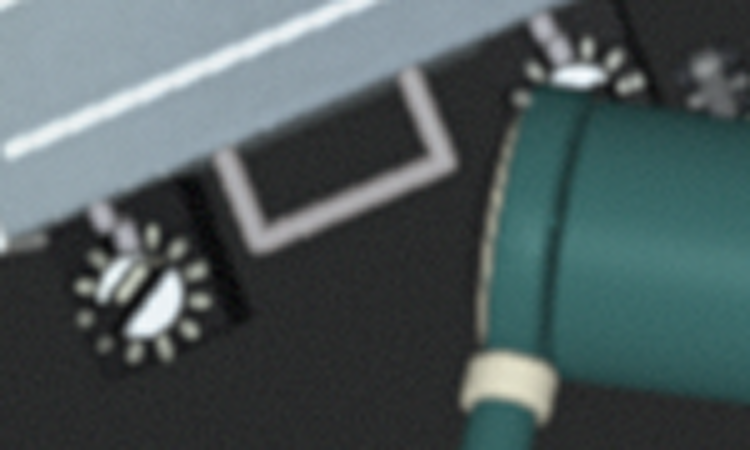

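The left dial's white line now points at the two-o'clock tick, from about (118,300) to (145,262). The right dial is partly hidden by the arm. Handle next.

Call:
step_arm --series '[{"x": 0.363,"y": 0.152,"z": 0,"ax": 0,"ay": 0,"az": 0,"grip": 0.06},{"x": 0.363,"y": 0.152,"z": 0,"ax": 0,"ay": 0,"az": 0,"grip": 0.06},{"x": 0.363,"y": 0.152,"z": 0,"ax": 0,"ay": 0,"az": 0,"grip": 0.06},{"x": 0.363,"y": 0.152,"z": 0,"ax": 0,"ay": 0,"az": 0,"grip": 0.06},{"x": 0.363,"y": 0.152,"z": 0,"ax": 0,"ay": 0,"az": 0,"grip": 0.06},{"x": 0.363,"y": 0.152,"z": 0,"ax": 0,"ay": 0,"az": 0,"grip": 0.06},{"x": 0.363,"y": 0.152,"z": 0.06,"ax": 0,"ay": 0,"az": 0,"grip": 0.06},{"x": 0.363,"y": 0.152,"z": 0.12,"ax": 0,"ay": 0,"az": 0,"grip": 0.06},{"x": 0.363,"y": 0.152,"z": 0.187,"ax": 0,"ay": 0,"az": 0,"grip": 0.06},{"x": 0.363,"y": 0.152,"z": 0.187,"ax": 0,"ay": 0,"az": 0,"grip": 0.06},{"x": 0.363,"y": 0.152,"z": 0.187,"ax": 0,"ay": 0,"az": 0,"grip": 0.06}]'

```text
time: 21.5
tool_pos: [0.3974, 0.1656, 0.0445]
tcp_rot: [-1.73, -2.62, 0.003]
wrist_force: [0.7, -0.3, 0.5]
width: 0.466
grip_force: 0.0
```

Call:
step_arm --series '[{"x": 0,"y": 0,"z": 0,"ax": 0,"ay": 0,"az": 0,"grip": 1},{"x": 0,"y": 0,"z": 0,"ax": 0,"ay": 0,"az": 0,"grip": 1},{"x": 0,"y": 0,"z": 0,"ax": 0,"ay": 0,"az": 0,"grip": 1},{"x": 0,"y": 0,"z": 0,"ax": 0,"ay": 0,"az": 0,"grip": 1},{"x": 0,"y": 0,"z": 0,"ax": 0,"ay": 0,"az": 0,"grip": 1},{"x": 0,"y": 0,"z": 0,"ax": 0,"ay": 0,"az": 0,"grip": 1}]' --force 40

```text
time: 22.1
tool_pos: [0.3974, 0.1657, 0.0463]
tcp_rot: [-1.73, -2.621, 0.004]
wrist_force: [-6.4, -4.0, 8.4]
width: 0.096
grip_force: 39.1
```

```bash
python3 - <<'E'
from h import *
s=st();R=Ro.from_rotvec(s['tcp_rot']).as_matrix();print('tool F',(R.T@s['wrist_force']).round(1))
# arc in tool axes: y = case x forward, z down
for th in np.arange(.15,1.96,.15):
    a0=np.arctan2(12,181);r=np.hypot(181,12)
    fx=181-r*np.cos(th+a0);up=r*np.sin(th+a0)-12
    print('%.2f y %.3f z %.3f'%(th,fx/500,-up/500))
E
```

```text
t 22.10 p [0.3974 0.1657 0.0463] yaw 113.2 tilt [-0.002 -0.001] w 0.096 gf 39.1 F [-6.4 -4.   8.4] T [-0.63  1.08 -0.06] q6 -0.07
tool F [-1.1 -7.5 -8.4]
0.15 y 0.008 z -0.054
0.30 y 0.023 z -0.106
0.45 y 0.046 z -0.155
0.60 y 0.077 z -0.200
0.75 y 0.113 z -0.240
0.90 y 0.156 z -0.274
1.05 y 0.203 z -0.302
1.20 y 0.253 z -0.322
1.35 y 0.306 z -0.334
1.50 y 0.360 z -0.339
1.65 y 0.415 z -0.335
1.80 y 0.468 z -0.323
1.95 y 0.518 z -0.303
```

Call:
step_arm --series '[{"x": 0,"y": 0.001,"z": -0.02,"ax": 0,"ay": 0,"az": 0,"grip": 1},{"x": 0,"y": 0.008,"z": -0.054,"ax": 0,"ay": 0,"az": 0,"grip": 1},{"x": 0,"y": 0.015,"z": -0.08,"ax": 0,"ay": 0,"az": 0,"grip": 1},{"x": 0,"y": 0.023,"z": -0.106,"ax": 0,"ay": 0,"az": 0,"grip": 1},{"x": 0,"y": 0.023,"z": -0.106,"ax": 0,"ay": 0,"az": 0,"grip": 1}]'

```text
time: 22.6
tool_pos: [0.4077, 0.17, 0.0996]
tcp_rot: [-1.729, -2.621, 0.005]
wrist_force: [-6.2, -4.7, -0.7]
width: 0.097
grip_force: 39.4
```

```bash
python3 - <<'E'
from h import *
s=st();R=Ro.from_rotvec(s['tcp_rot']).as_matrix();print('tool F',(R.T@s['wrist_force']).round(1))
E
```

```text
t 22.60 p [0.4077 0.17   0.0996] yaw 113.2 tilt [-0.003 -0.002] w 0.097 gf 39.4 F [-6.2 -4.7 -0.7] T [-0.82  1.13  0.02] q6 -0.06
tool F [-1.9 -7.5  0.7]
```

Call:
step_arm --series '[{"x": 0,"y": 0.023,"z": -0.049,"ax": 0,"ay": 0,"az": 0,"grip": 1},{"x": 0,"y": 0.054,"z": -0.094,"ax": 0,"ay": 0,"az": 0,"grip": 1},{"x": 0,"y": 0.09,"z": -0.134,"ax": 0,"ay": 0,"az": 0,"grip": 1},{"x": 0,"y": 0.133,"z": -0.168,"ax": 0,"ay": 0,"az": 0,"grip": 1},{"x": 0,"y": 0.18,"z": -0.196,"ax": 0,"ay": 0,"az": 0,"grip": 1},{"x": 0,"y": 0.23,"z": -0.216,"ax": 0,"ay": 0,"az": 0,"grip": 1},{"x": 0,"y": 0.283,"z": -0.228,"ax": 0,"ay": 0,"az": 0,"grip": 1},{"x": 0,"y": 0.337,"z": -0.233,"ax": 0,"ay": 0,"az": 0,"grip": 1},{"x": 0,"y": 0.337,"z": -0.233,"ax": 0,"ay": 0,"az": 0,"grip": 1}]'

```text
time: 23.5
tool_pos: [0.5692, 0.2384, 0.2188]
tcp_rot: [1.727, 2.617, 0.011]
wrist_force: [1.2, -3.6, 8.2]
width: 0.095
grip_force: 40.4
```

```bash
python3 - <<'E'
from h import *
s=st();R=Ro.from_rotvec(s['tcp_rot']).as_matrix();print('tool F',(R.T@s['wrist_force']).round(1))
E
```

```text
t 23.50 p [0.5692 0.2384 0.2188] yaw 113.2 tilt [0.009 0.002] w 0.095 gf 40.4 F [ 1.2 -3.6  8.2] T [-0.46  0.01 -0.03] q6 -0.05
tool F [-3.7 -0.2 -8.2]
```

Call:
step_arm --series '[{"x": 0,"y": 0.055,"z": 0.004,"ax": 0,"ay": 0,"az": 0,"grip": 1},{"x": 0,"y": 0.108,"z": 0.016,"ax": 0,"ay": 0,"az": 0,"grip": 1},{"x": 0,"y": 0.142,"z": 0.027,"ax": 0,"ay": 0,"az": 0,"grip": 1},{"x": 0,"y": 0.148,"z": 0.03,"ax": 0,"ay": 0,"az": 0,"grip": 1},{"x": 0,"y": 0.148,"z": 0.03,"ax": 0,"ay": 0,"az": 0,"grip": 1},{"x": 0,"y": 0.148,"z": 0.03,"ax": 0,"ay": 0,"az": 0,"grip": 1}]'

```text
time: 24.1
tool_pos: [0.6348, 0.2663, 0.2026]
tcp_rot: [1.728, 2.617, 0.008]
wrist_force: [4.8, -2.9, 4.3]
width: 0.094
grip_force: 40.1
```

Call:
step_arm --series '[{"x": 0,"y": 0,"z": 0,"ax": 0,"ay": 0,"az": 0,"grip": 0.1},{"x": 0,"y": 0,"z": 0,"ax": 0,"ay": 0,"az": 0,"grip": 0.1},{"x": 0,"y": 0,"z": 0,"ax": 0,"ay": 0,"az": 0,"grip": 0.1},{"x": 0,"y": 0,"z": 0,"ax": 0,"ay": 0,"az": 0,"grip": 0.1},{"x": 0,"y": 0,"z": -0.04,"ax": 0,"ay": 0,"az": 0,"grip": 0.1},{"x": 0,"y": 0,"z": -0.09,"ax": 0,"ay": 0,"az": 0,"grip": 0.1},{"x": 0,"y": 0,"z": -0.15,"ax": 0,"ay": 0,"az": 0,"grip": 0.1},{"x": 0,"y": 0,"z": -0.15,"ax": 0,"ay": 0,"az": 0,"grip": 0.1}]'

```text
time: 24.9
tool_pos: [0.634, 0.2674, 0.28]
tcp_rot: [1.727, 2.618, 0.011]
wrist_force: [0.9, 0.5, 0.8]
width: 0.45
grip_force: 0.0
```

```bash
python3 - <<'E'
from h import *
s=st()
plan([[(.55,-.0,.29,113)],[(.5,-.12,.25,113)]])
E
```

```text
t 24.90 p [0.634  0.2674 0.28  ] yaw 113.2 tilt [0.008 0.003] w 0.450 gf 0.0 F [0.9 0.5 0.8] T [ 0.05  0.01 -0.03] q6 -0.04
0 xyz -0.425 -0.365 -0.023 a 0.017 0.0 0.006 n>=5.6
1 xyz -0.182 -0.186 0.08 a 0.0 0.0 0.0 n>=2.7
```

Call:
step_arm --series '[{"x": -0.425,"y": -0.365,"z": 0,"ax": 0,"ay": 0,"az": 1,"grip": 0.1},{"x": -0.425,"y": -0.365,"z": 0,"ax": 0,"ay": 0,"az": 1,"grip": 0.1},{"x": -0.425,"y": -0.365,"z": 0,"ax": 0,"ay": 0,"az": 1,"grip": 0.1},{"x": -0.425,"y": -0.365,"z": 0,"ax": 0,"ay": 0,"az": 1,"grip": 0.1},{"x": -0.425,"y": -0.365,"z": 0,"ax": 0,"ay": 0,"az": 1,"grip": 0.1},{"x": -0.425,"y": -0.365,"z": 0,"ax": 0,"ay": 0,"az": 1,"grip": 0.1},{"x": -0.425,"y": -0.365,"z": 0,"ax": 0,"ay": 0,"az": 1,"grip": 0.1}]'

```text
time: 25.6
tool_pos: [0.5459, -0.0041, 0.2734]
tcp_rot: [-2.354, -2.08, 0.003]
wrist_force: [-0.5, -0.3, -0.4]
width: 0.448
grip_force: 0.0
```

```bash
python3 - <<'E'
from h import *
s=st()
plan([[(.48,-.15,.27,53)],[(.48,-.15,.25,22.9)]])
E
```

```text
t 25.60 p [ 0.5459 -0.0041  0.2734] yaw 82.9 tilt [-0.002 -0.001] w 0.448 gf 0.0 F [-0.5 -0.3 -0.4] T [-0.   -0.01 -0.06] q6 0.07
0 xyz -0.306 -0.095 0.007 a -0.002 0.003 0.997 n>=3.5
1 xyz 0.0 0.0 0.04 a 0.0 0.0 1.004 n>=3.5
```

Call:
step_arm --series '[{"x": -0.306,"y": -0.095,"z": 0,"ax": 0,"ay": 0,"az": 1,"grip": 0.1},{"x": -0.306,"y": -0.095,"z": 0,"ax": 0,"ay": 0,"az": 1,"grip": 0.1},{"x": -0.306,"y": -0.095,"z": 0,"ax": 0,"ay": 0,"az": 1,"grip": 0.1},{"x": -0.306,"y": -0.095,"z": 0,"ax": 0,"ay": 0,"az": 1,"grip": 0.1},{"x": -0.306,"y": -0.095,"z": 0,"ax": 0,"ay": 0,"az": 1,"grip": 0.1}]'

```text
time: 26.1
tool_pos: [0.4817, -0.1479, 0.2736]
tcp_rot: [-2.811, -1.401, 0.0]
wrist_force: [0.5, 0.7, 0.5]
width: 0.45
grip_force: 0.0
```

Call:
step_arm --series '[{"x": 0,"y": 0,"z": 0,"ax": 0,"ay": 0,"az": 1,"grip": 0.1},{"x": 0,"y": 0,"z": 0,"ax": 0,"ay": 0,"az": 1,"grip": 0.1},{"x": 0,"y": 0,"z": 0,"ax": 0,"ay": 0,"az": 1,"grip": 0.1},{"x": 0,"y": 0,"z": 0,"ax": 0,"ay": 0,"az": 1,"grip": 0.1},{"x": 0,"y": 0,"z": 0,"ax": 0,"ay": 0,"az": 1,"grip": 0.1}]'

```text
time: 26.6
tool_pos: [0.4829, -0.1454, 0.2737]
tcp_rot: [-3.075, -0.636, 0.0]
wrist_force: [-0.4, -0.3, 0.1]
width: 0.451
grip_force: 0.0
```

```bash
python3 - <<'E'
from h import *
s=st();c=imaging.read_camera('top');save(c,'case1',(100,205,180,150),4)
E
```

```text
t 26.60 p [ 0.4829 -0.1454  0.2737] yaw 23.4 tilt [-0.     0.001] w 0.451 gf 0.0 F [-0.4 -0.3  0.1] T [-0.02 -0.04  0.01] q6 0.82
```

View pics/case1.png

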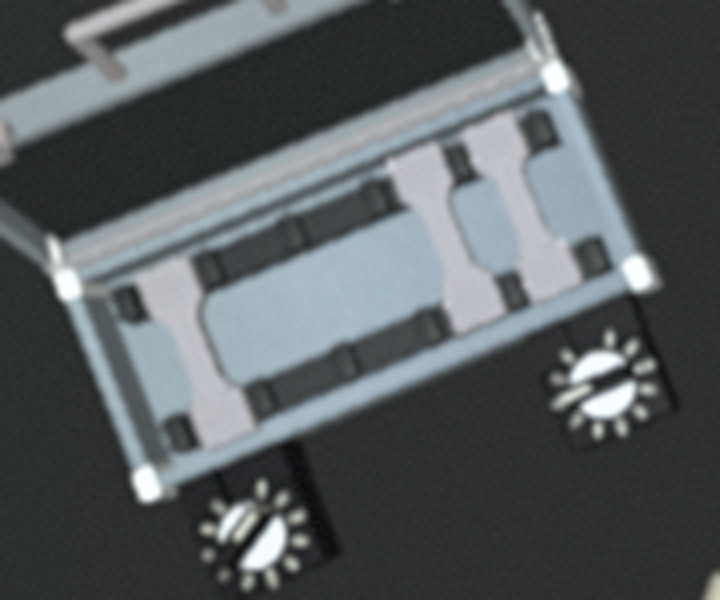

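The lid is open and the right dial points to nine. The case holds three pieces: in the leftmost nest (crop waist at about (195,350)), the fourth (447,238) and the fifth (523,205). Now I'll localise them by colour.

```bash
cat >> h.py <<'E'
def pieces(c,z=.038,box=(100,215,180,140),amin=150):
    x,y,w,h=box;im=c['img'][y:y+h,x:x+w].astype(int)
    m=(im[:,:,0]>=im[:,:,2]-14)&(im.min(2)>115)&(im.max(2)<215)
    out=[]
    for k in blobs(m,amin):
        q=cast(c,k[:,0]+[x,y],z)[:,:2]*1000
        (cx,cy),(a,b),an=cv2.minAreaRect(q.astype(np.float32))
        yaw=an if a>b else an+90
        yaw=(yaw+90)%180-90
        out.append((cx,cy,max(a,b),min(a,b),yaw))
    return out
E
python3 - <<'E'
from h import *
c=imaging.read_camera('top')
im=c['img'];print(im[290,149],im[265,211],im[256,230],im[270,180],im[270,122])
for p in pieces(c):
    print(np.round(p,1),'case frame',(np.linalg.inv(CASE)@[p[0]/1000,p[1]/1000,0,1])[:2].round(4))
E
```

```text
[192 193 200] [192 194 201] [191 193 202] [169 185 200] [157 159 162]
[463.5 304.4 113.3  34.8  23.1] case frame [-0.0009  0.1035]
[527.8 159.8 112.5  34.8  22.4] case frame [ 0.0022 -0.0548]
[545.4 116.6 111.4  35.4  22.8] case frame [ 0.0016 -0.1014]
[569.8 241.  323.2  39.4 -68. ] case frame [0.0725 0.0037]
```

```bash
python3 - <<'E'
from h import *
s=st()
for y in(-.104,-.052,0,.052,.104):print(y,at(RACK,0,y).round(4))
plan([[(.5434,.1176,.11,22.8)],[(.5434,.1176,.016,22.8)]])
E
```

```text
t 26.70 p [ 0.4828 -0.1458  0.2739] yaw 23.4 tilt [-0.     0.001] w 0.447 gf 0.0 F [-0.3  0.1 -0.2] T [-0.03 -0.05  0.02] q6 0.82
-0.104 [ 0.5226 -0.3116]
-0.052 [ 0.5328 -0.2606]
0 [ 0.5431 -0.2096]
0.052 [ 0.5534 -0.1586]
0.104 [ 0.5636 -0.1076]
0 xyz 0.321 -0.435 0.328 a -0.001 0.0 0.021 n>=6.3
1 xyz 0.0 0.0 0.188 a 0.0 0.0 0.0 n>=1.9
```

Call:
step_arm --series '[{"x": 0.321,"y": -0.435,"z": 0.2,"ax": 0,"ay": 0,"az": 0.02,"grip": 0.2},{"x": 0.321,"y": -0.435,"z": 0.2,"ax": 0,"ay": 0,"az": 0.02,"grip": 0.2},{"x": 0.321,"y": -0.435,"z": 0.2,"ax": 0,"ay": 0,"az": 0.02,"grip": 0.2},{"x": 0.321,"y": -0.435,"z": 0.2,"ax": 0,"ay": 0,"az": 0.02,"grip": 0.2},{"x": 0.321,"y": -0.435,"z": 0.2,"ax": 0,"ay": 0,"az": 0.02,"grip": 0.2},{"x": 0.321,"y": -0.435,"z": 0.2,"ax": 0,"ay": 0,"az": 0.02,"grip": 0.2},{"x": 0.321,"y": -0.435,"z": 0.328,"ax": 0,"ay": 0,"az": 0.02,"grip": 0.2},{"x": 0.321,"y": -0.435,"z": 0.328,"ax": 0,"ay": 0,"az": 0.02,"grip": 0.2},{"x": 0.321,"y": -0.435,"z": 0.328,"ax": 0,"ay": 0,"az": 0.02,"grip": 0.2},{"x": 0.321,"y": -0.435,"z": 0.328,"ax": 0,"ay": 0,"az": 0.02,"grip": 0.2}]'

```text
time: 27.7
tool_pos: [0.5447, 0.1157, 0.1111]
tcp_rot: [3.081, 0.615, 0.001]
wrist_force: [0.2, 0.6, 0.3]
width: 0.398
grip_force: 0.0
```

```bash
python3 - <<'E'
from h import *
s=st()
plan([[(.5434,.1176,.017,22.8)]])
E
```

```text
t 27.70 p [0.5447 0.1157 0.1111] yaw 22.6 tilt [0. 0.] w 0.398 gf 0.0 F [0.2 0.6 0.3] T [ 0.03 -0.02 -0.03] q6 1.34
0 xyz -0.001 -0.005 0.188 a 0.0 -0.001 -0.008 n>=1.9
```

Call:
step_arm --series '[{"x": 0,"y": -0.004,"z": 0.08,"ax": 0,"ay": 0,"az": 0,"grip": 0.2},{"x": 0,"y": -0.004,"z": 0.15,"ax": 0,"ay": 0,"az": 0,"grip": 0.2},{"x": 0,"y": -0.004,"z": 0.188,"ax": 0,"ay": 0,"az": 0,"grip": 0.2},{"x": 0,"y": -0.004,"z": 0.188,"ax": 0,"ay": 0,"az": 0,"grip": 0.2},{"x": 0,"y": -0.004,"z": 0.188,"ax": 0,"ay": 0,"az": 0,"grip": 0.2},{"x": 0,"y": -0.004,"z": 0.188,"ax": 0,"ay": 0,"az": 0,"grip": 1},{"x": 0,"y": -0.004,"z": 0.188,"ax": 0,"ay": 0,"az": 0,"grip": 1},{"x": 0,"y": -0.004,"z": 0.188,"ax": 0,"ay": 0,"az": 0,"grip": 1},{"x": 0,"y": -0.004,"z": 0.188,"ax": 0,"ay": 0,"az": 0,"grip": 1},{"x": 0,"y": -0.004,"z": 0.188,"ax": 0,"ay": 0,"az": 0,"grip": 1}]' --force 70

```text
time: 28.7
tool_pos: [0.5462, 0.1181, 0.0194]
tcp_rot: [3.081, 0.615, 0.008]
wrist_force: [0.1, -0.2, 7.1]
width: 0.168
grip_force: 69.5
```

```bash
python3 - <<'E'
from h import *
s=st();x,y=at(RACK,0,-.052)+[-.0015,.001]
plan([[(*s['tool_pos'][:2],.13,22.8)],[(.545,-.07,.13,0)],[(x,y,.13,-11.4)]])
E
```

```text
t 28.70 p [0.5462 0.1181 0.0194] yaw 22.6 tilt [0.005 0.001] w 0.168 gf 69.5 F [ 0.1 -0.2  7.1] T [-0.14  0.06  0.01] q6 1.35
0 xyz 0.001 0.0 -0.221 a 0.003 -0.01 -0.008 n>=2.2
1 xyz -0.148 0.346 0.0 a 0.0 0.0 0.76 n>=3.8
2 xyz -0.027 0.379 0.0 a 0.0 0.0 0.38 n>=3.8
```

Call:
step_arm --series '[{"x": 0,"y": 0,"z": -0.03,"ax": 0,"ay": 0,"az": 0,"grip": 1},{"x": 0,"y": 0,"z": -0.08,"ax": 0,"ay": 0,"az": 0,"grip": 1},{"x": 0,"y": 0,"z": -0.15,"ax": 0,"ay": 0,"az": 0,"grip": 1},{"x": 0,"y": 0,"z": -0.22,"ax": 0,"ay": 0,"az": 0,"grip": 1},{"x": 0,"y": 0,"z": -0.22,"ax": 0,"ay": 0,"az": 0,"grip": 1}]'

```text
time: 29.2
tool_pos: [0.548, 0.1186, 0.1335]
tcp_rot: [3.081, 0.615, 0.019]
wrist_force: [1.4, 0.1, -0.6]
width: 0.165
grip_force: 68.8
```

Call:
step_arm --series '[{"x": -0.148,"y": 0.346,"z": 0,"ax": 0,"ay": 0,"az": 0.76,"grip": 1},{"x": -0.148,"y": 0.346,"z": 0,"ax": 0,"ay": 0,"az": 0.76,"grip": 1},{"x": -0.148,"y": 0.346,"z": 0,"ax": 0,"ay": 0,"az": 0.76,"grip": 1},{"x": -0.148,"y": 0.346,"z": 0,"ax": 0,"ay": 0,"az": 0.76,"grip": 1},{"x": -0.148,"y": 0.346,"z": 0,"ax": 0,"ay": 0,"az": 0.76,"grip": 1}]'

```text
time: 29.7
tool_pos: [0.5408, -0.0746, 0.1261]
tcp_rot: [3.14, -0.014, -0.001]
wrist_force: [0.1, 1.0, -2.2]
width: 0.167
grip_force: 69.2
```

Call:
step_arm --series '[{"x": -0.027,"y": 0.379,"z": 0,"ax": 0,"ay": 0,"az": 0.38,"grip": 1},{"x": -0.027,"y": 0.379,"z": 0,"ax": 0,"ay": 0,"az": 0.38,"grip": 1},{"x": -0.027,"y": 0.379,"z": 0,"ax": 0,"ay": 0,"az": 0.38,"grip": 1},{"x": -0.027,"y": 0.379,"z": 0,"ax": 0,"ay": 0,"az": 0.38,"grip": 1},{"x": -0.027,"y": 0.379,"z": 0,"ax": 0,"ay": 0,"az": 0.38,"grip": 1},{"x": -0.027,"y": 0.379,"z": 0,"ax": 0,"ay": 0,"az": 0.38,"grip": 1},{"x": -0.027,"y": 0.379,"z": 0,"ax": 0,"ay": 0,"az": 0.38,"grip": 1}]'

```text
time: 30.4
tool_pos: [0.5268, -0.2582, 0.1257]
tcp_rot: [-3.124, 0.317, 0.002]
wrist_force: [0.9, 0.4, -3.1]
width: 0.168
grip_force: 69.7
```

```bash
python3 - <<'E'
from h import *
s=st();x,y=at(RACK,0,-.052)+[-.0015,.001]
plan([[(x,y,.06,-11.4),(x,y,.0245,-11.4)]])
E
```

```text
t 30.40 p [ 0.5268 -0.2582  0.1257] yaw -11.6 tilt [-0.001  0.001] w 0.168 gf 69.7 F [ 0.9  0.4 -3.1] T [ 0.07 -0.01 -0.01] q6 1.27
0 xyz 0.01 0.001 0.131 a -0.002 0.003 -0.007 n>=1.3
0 xyz 0.01 0.001 0.202 a -0.002 0.003 -0.007 n>=0.7
```

Call:
step_arm --series '[{"x": 0.013,"y": 0.001,"z": 0.07,"ax": 0,"ay": 0,"az": -0.007,"grip": 1},{"x": 0.013,"y": 0.001,"z": 0.13,"ax": 0,"ay": 0,"az": -0.007,"grip": 1},{"x": 0.013,"y": 0.001,"z": 0.13,"ax": 0,"ay": 0,"az": -0.007,"grip": 1},{"x": 0.013,"y": 0.001,"z": 0.16,"ax": 0,"ay": 0,"az": -0.007,"grip": 1},{"x": 0.013,"y": 0.001,"z": 0.19,"ax": 0,"ay": 0,"az": -0.007,"grip": 1},{"x": 0.013,"y": 0.001,"z": 0.202,"ax": 0,"ay": 0,"az": -0.007,"grip": 1},{"x": 0.013,"y": 0.001,"z": 0.202,"ax": 0,"ay": 0,"az": -0.007,"grip": 1}]'

```text
time: 31.1
tool_pos: [0.533, -0.2611, 0.0244]
tcp_rot: [-3.125, 0.313, 0.002]
wrist_force: [0.7, 0.4, -1.7]
width: 0.17
grip_force: 69.7
```

```bash
python3 - <<'E'
from h import *
s=st()
c=imaging.read_camera('side');save(c,'r1',(270,165,120,120),5)
E
```

```text
t 31.10 p [ 0.533  -0.2611  0.0244] yaw -11.4 tilt [-0.001  0.001] w 0.170 gf 69.7 F [ 0.7  0.4 -1.7] T [-0.   -0.06 -0.04] q6 1.27
```

View pics/r1.png

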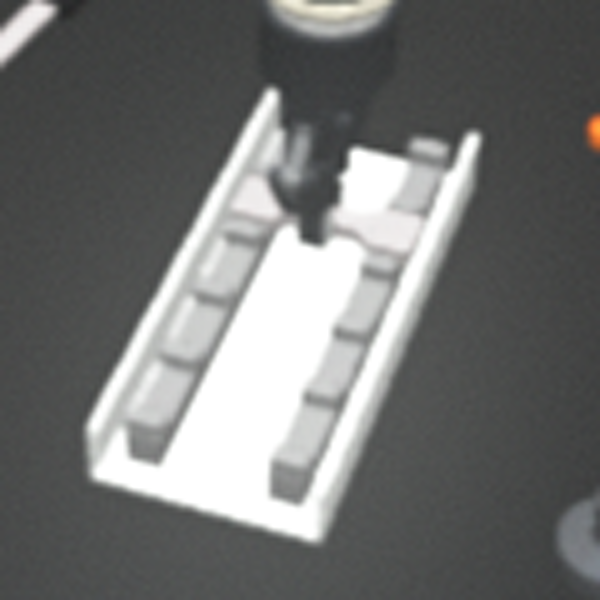

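The side view shows the piece sitting in the second-to-last slot, with its ends at crop (258,195) and (378,232), between the ridges on both rails. Next I release it and go to the second piece.

Call:
step_arm --series '[{"x": 0,"y": 0,"z": 0.003,"ax": 0,"ay": 0,"az": 0,"grip": 1},{"x": 0,"y": 0,"z": 0.003,"ax": 0,"ay": 0,"az": 0,"grip": 0.2},{"x": 0,"y": 0,"z": 0.003,"ax": 0,"ay": 0,"az": 0,"grip": 0.2},{"x": 0,"y": 0,"z": 0.003,"ax": 0,"ay": 0,"az": 0,"grip": 0.2},{"x": 0,"y": 0,"z": 0.003,"ax": 0,"ay": 0,"az": 0,"grip": 0.2},{"x": 0,"y": 0,"z": -0.06,"ax": 0,"ay": 0,"az": 0,"grip": 0.2},{"x": 0,"y": 0,"z": -0.13,"ax": 0,"ay": 0,"az": 0,"grip": 0.2},{"x": 0,"y": 0,"z": -0.21,"ax": 0,"ay": 0,"az": 0,"grip": 0.2},{"x": 0,"y": 0,"z": -0.21,"ax": 0,"ay": 0,"az": 0,"grip": 0.2}]'

```text
time: 32.05
tool_pos: [0.538, -0.264, 0.1376]
tcp_rot: [3.121, -0.312, 0.018]
wrist_force: [1.3, -0.4, 1.0]
width: 0.398
grip_force: 0.0
```

```bash
python3 - <<'E'
from h import *
s=st()
c=imaging.read_camera('top')
for p in pieces(c):
    print(np.round(p,1),'case frame',(np.linalg.inv(CASE)@[p[0]/1000,p[1]/1000,0,1])[:2].round(4))
x,y=.5258,.1613
plan([[(.54,-.05,.125,8)],[(x,y,.115,22.6)]])
E
```

```text
t 32.05 p [ 0.538  -0.264   0.1376] yaw -11.4 tilt [ 0.011 -0.006] w 0.398 gf 0.0 F [ 1.3 -0.4  1. ] T [-0.04 -0.02 -0.02] q6 1.27
[463.  304.2 112.7  34.8  23.1] case frame [-0.0015  0.1035]
[527.7 159.6 112.3  34.6  22.3] case frame [ 0.0021 -0.0549]
[570.5 240.8 321.4  38.3 -67.6] case frame [0.0731 0.0033]
0 xyz -0.078 -0.419 0.018 a 0.007 -0.015 -0.648 n>=4.3
1 xyz 0.031 -0.423 0.02 a 0.0 0.001 -0.486 n>=4.2
```

Call:
step_arm --series '[{"x": -0.078,"y": -0.419,"z": 0,"ax": 0,"ay": 0,"az": -0.65,"grip": 0.2},{"x": -0.078,"y": -0.419,"z": 0,"ax": 0,"ay": 0,"az": -0.65,"grip": 0.2},{"x": -0.078,"y": -0.419,"z": 0,"ax": 0,"ay": 0,"az": -0.65,"grip": 0.2},{"x": -0.078,"y": -0.419,"z": 0,"ax": 0,"ay": 0,"az": -0.65,"grip": 0.2},{"x": -0.078,"y": -0.419,"z": 0,"ax": 0,"ay": 0,"az": -0.65,"grip": 0.2}]'

```text
time: 32.6
tool_pos: [0.5352, -0.0443, 0.1288]
tcp_rot: [-3.131, -0.226, 0.004]
wrist_force: [-0.7, -0.7, 0.4]
width: 0.397
grip_force: 0.0
```

Call:
step_arm --series '[{"x": 0.031,"y": -0.423,"z": 0.02,"ax": 0,"ay": 0,"az": -0.49,"grip": 0.2},{"x": 0.031,"y": -0.423,"z": 0.02,"ax": 0,"ay": 0,"az": -0.49,"grip": 0.2},{"x": 0.031,"y": -0.423,"z": 0.02,"ax": 0,"ay": 0,"az": -0.49,"grip": 0.2},{"x": 0.031,"y": -0.423,"z": 0.02,"ax": 0,"ay": 0,"az": -0.49,"grip": 0.2},{"x": 0.031,"y": -0.423,"z": 0.02,"ax": 0,"ay": 0,"az": -0.49,"grip": 0.2},{"x": 0.031,"y": -0.423,"z": 0.02,"ax": 0,"ay": 0,"az": -0.49,"grip": 0.2},{"x": 0.031,"y": -0.423,"z": 0.02,"ax": 0,"ay": 0,"az": -0.49,"grip": 0.2},{"x": 0.031,"y": -0.423,"z": 0.02,"ax": 0,"ay": 0,"az": -0.49,"grip": 0.2}]'

```text
time: 33.4
tool_pos: [0.5226, 0.1613, 0.12]
tcp_rot: [3.08, 0.617, -0.001]
wrist_force: [-0.6, -0.3, 0.8]
width: 0.397
grip_force: 0.0
```

```bash
python3 - <<'E'
from h import *
s=st()
plan([[(.5258,.1613,.017,22.6)]])
E
```

```text
t 33.40 p [0.5226 0.1613 0.12  ] yaw 22.7 tilt [-0.001 -0.001] w 0.397 gf 0.0 F [-0.6 -0.3  0.8] T [-0.04 -0.   -0.07] q6 1.43
0 xyz 0.006 0.002 0.206 a 0.001 0.001 0.002 n>=2.1
```

Call:
step_arm --series '[{"x": 0.006,"y": 0.002,"z": 0.08,"ax": 0,"ay": 0,"az": 0,"grip": 0.2},{"x": 0.006,"y": 0.002,"z": 0.15,"ax": 0,"ay": 0,"az": 0,"grip": 0.2},{"x": 0.006,"y": 0.002,"z": 0.206,"ax": 0,"ay": 0,"az": 0,"grip": 0.2},{"x": 0.006,"y": 0.002,"z": 0.206,"ax": 0,"ay": 0,"az": 0,"grip": 0.2},{"x": 0.006,"y": 0.002,"z": 0.206,"ax": 0,"ay": 0,"az": 0,"grip": 0.2},{"x": 0.006,"y": 0.002,"z": 0.206,"ax": 0,"ay": 0,"az": 0,"grip": 1},{"x": 0.006,"y": 0.002,"z": 0.206,"ax": 0,"ay": 0,"az": 0,"grip": 1},{"x": 0.006,"y": 0.002,"z": 0.206,"ax": 0,"ay": 0,"az": 0,"grip": 1},{"x": 0.006,"y": 0.002,"z": 0.206,"ax": 0,"ay": 0,"az": 0,"grip": 1},{"x": 0.006,"y": 0.002,"z": 0.206,"ax": 0,"ay": 0,"az": 0,"grip": 1}]' --force 70

```text
time: 34.4
tool_pos: [0.5278, 0.1634, 0.0196]
tcp_rot: [3.079, 0.621, 0.007]
wrist_force: [-0.6, -3.6, 6.4]
width: 0.172
grip_force: 69.8
```

```bash
python3 - <<'E'
from h import *
s=st();x,y=at(RACK,0,0)+[0,.001]
plan([[(*s['tool_pos'][:2],.13,22.8)],[(.545,-.03,.13,3)],[(x,y,.13,-11.4)]])
E
```

```text
t 34.40 p [0.5278 0.1634 0.0196] yaw 22.8 tilt [0.004 0.   ] w 0.172 gf 69.8 F [-0.6 -3.6  6.4] T [-0.4   0.03 -0.02] q6 1.43
0 xyz 0.001 0.0 -0.221 a 0.003 -0.008 0.0 n>=2.2
1 xyz -0.118 0.37 0.0 a 0.0 0.0 0.66 n>=3.9
2 xyz -0.023 0.357 0.0 a 0.0 0.0 0.48 n>=3.6
```

Call:
step_arm --series '[{"x": 0,"y": 0,"z": -0.03,"ax": 0,"ay": 0,"az": 0,"grip": 1},{"x": 0,"y": 0,"z": -0.08,"ax": 0,"ay": 0,"az": 0,"grip": 1},{"x": 0,"y": 0,"z": -0.15,"ax": 0,"ay": 0,"az": 0,"grip": 1},{"x": 0,"y": 0,"z": -0.22,"ax": 0,"ay": 0,"az": 0,"grip": 1},{"x": 0,"y": 0,"z": -0.22,"ax": 0,"ay": 0,"az": 0,"grip": 1}]'

```text
time: 34.9
tool_pos: [0.5297, 0.1647, 0.1341]
tcp_rot: [-3.079, -0.62, -0.018]
wrist_force: [1.6, 0.6, -1.7]
width: 0.17
grip_force: 68.7
```

Call:
step_arm --series '[{"x": -0.118,"y": 0.37,"z": 0,"ax": 0,"ay": 0,"az": 0.66,"grip": 1},{"x": -0.118,"y": 0.37,"z": 0,"ax": 0,"ay": 0,"az": 0.66,"grip": 1},{"x": -0.118,"y": 0.37,"z": 0,"ax": 0,"ay": 0,"az": 0.66,"grip": 1},{"x": -0.118,"y": 0.37,"z": 0,"ax": 0,"ay": 0,"az": 0.66,"grip": 1},{"x": -0.118,"y": 0.37,"z": 0,"ax": 0,"ay": 0,"az": 0.66,"grip": 1}]'

```text
time: 35.4
tool_pos: [0.5424, -0.0348, 0.1269]
tcp_rot: [3.139, 0.074, -0.001]
wrist_force: [0.5, 0.3, -2.0]
width: 0.167
grip_force: 69.2
```

Call:
step_arm --series '[{"x": -0.02,"y": 0.357,"z": 0,"ax": 0,"ay": 0,"az": 0.48,"grip": 1},{"x": -0.02,"y": 0.357,"z": 0,"ax": 0,"ay": 0,"az": 0.48,"grip": 1},{"x": -0.02,"y": 0.357,"z": 0,"ax": 0,"ay": 0,"az": 0.48,"grip": 1},{"x": -0.02,"y": 0.357,"z": 0,"ax": 0,"ay": 0,"az": 0.48,"grip": 1},{"x": -0.02,"y": 0.357,"z": 0,"ax": 0,"ay": 0,"az": 0.48,"grip": 1},{"x": -0.02,"y": 0.357,"z": 0,"ax": 0,"ay": 0,"az": 0.48,"grip": 1},{"x": -0.02,"y": 0.357,"z": 0,"ax": 0,"ay": 0,"az": 0.48,"grip": 1}]'

```text
time: 36.1
tool_pos: [0.5416, -0.2073, 0.1266]
tcp_rot: [-3.125, 0.311, 0.002]
wrist_force: [0.2, -0.6, -1.9]
width: 0.167
grip_force: 69.5
```

```bash
python3 - <<'E'
from h import *
s=st();x,y=at(RACK,0,0)+[0,.001]
plan([[(x,y,.06,-11.4),(x,y,.0245,-11.4)]])
E
```

```text
t 36.10 p [ 0.5416 -0.2073  0.1266] yaw -11.4 tilt [-0.001  0.001] w 0.167 gf 69.5 F [ 0.2 -0.6 -1.9] T [-0.03  0.01 -0.02] q6 1.36
0 xyz 0.004 0.002 0.133 a -0.002 0.003 0.001 n>=1.3
0 xyz 0.004 0.002 0.204 a -0.002 0.003 0.001 n>=0.7
```

Call:
step_arm --series '[{"x": 0.004,"y": 0.003,"z": 0.07,"ax": 0,"ay": 0,"az": 0,"grip": 1},{"x": 0.004,"y": 0.003,"z": 0.13,"ax": 0,"ay": 0,"az": 0,"grip": 1},{"x": 0.004,"y": 0.003,"z": 0.13,"ax": 0,"ay": 0,"az": 0,"grip": 1},{"x": 0.004,"y": 0.003,"z": 0.16,"ax": 0,"ay": 0,"az": 0,"grip": 1},{"x": 0.004,"y": 0.003,"z": 0.19,"ax": 0,"ay": 0,"az": 0,"grip": 1},{"x": 0.004,"y": 0.003,"z": 0.205,"ax": 0,"ay": 0,"az": 0,"grip": 1},{"x": 0.004,"y": 0.003,"z": 0.205,"ax": 0,"ay": 0,"az": 0,"grip": 1}]'

```text
time: 36.8
tool_pos: [0.544, -0.2107, 0.0246]
tcp_rot: [3.126, -0.312, 0.0]
wrist_force: [0.4, -0.0, -1.7]
width: 0.173
grip_force: 69.6
```

```bash
python3 - <<'E'
from h import *
s=st()
E
```

```text
t 36.80 p [ 0.544  -0.2107  0.0246] yaw -11.4 tilt [ 0. -0.] w 0.173 gf 69.6 F [ 0.4 -0.  -1.7] T [-0.01 -0.07 -0.01] q6 1.36
```

Call:
step_arm --series '[{"x": 0,"y": 0,"z": 0.003,"ax": 0,"ay": 0,"az": 0,"grip": 1},{"x": 0,"y": 0,"z": 0.003,"ax": 0,"ay": 0,"az": 0,"grip": 0.2},{"x": 0,"y": 0,"z": 0.003,"ax": 0,"ay": 0,"az": 0,"grip": 0.2},{"x": 0,"y": 0,"z": 0.003,"ax": 0,"ay": 0,"az": 0,"grip": 0.2},{"x": 0,"y": 0,"z": 0.003,"ax": 0,"ay": 0,"az": 0,"grip": 0.2},{"x": 0,"y": 0,"z": -0.06,"ax": 0,"ay": 0,"az": 0,"grip": 0.2},{"x": 0,"y": 0,"z": -0.13,"ax": 0,"ay": 0,"az": 0,"grip": 0.2},{"x": 0,"y": 0,"z": -0.21,"ax": 0,"ay": 0,"az": 0,"grip": 0.2},{"x": 0,"y": 0,"z": -0.21,"ax": 0,"ay": 0,"az": 0,"grip": 0.2},{"x": 0,"y": 0,"z": -0.21,"ax": 0,"ay": 0,"az": 0,"grip": 0.2}]'

```text
time: 37.8
tool_pos: [0.545, -0.2113, 0.1317]
tcp_rot: [3.125, -0.313, 0.006]
wrist_force: [0.4, -0.1, -0.9]
width: 0.403
grip_force: 0.0
```

```bash
python3 - <<'E'
from h import *
s=st()
c=imaging.read_camera('top')
for p in pieces(c):
    print(np.round(p,1),'case frame',(np.linalg.inv(CASE)@[p[0]/1000,p[1]/1000,0,1])[:2].round(4))
plan([[(.53,.05,.13,8)],[(.461,.3055,.12,23)]])
E
```

```text
t 37.80 p [ 0.545  -0.2113  0.1317] yaw -11.4 tilt [ 0.003 -0.002] w 0.403 gf 0.0 F [ 0.4 -0.1 -0.9] T [-0.02  0.02 -0.02] q6 1.36
[463.4 304.4 113.6  34.8  23.1] case frame [-0.001   0.1035]
[570.4 241.2 323.1  38.3 -67.6] case frame [0.0731 0.0038]
0 xyz -0.13 -0.506 0.0 a 0.0 -0.001 -0.648 n>=5.2
1 xyz -0.066 -0.525 0.02 a 0.0 0.0 -0.5 n>=5.3
```

Call:
step_arm --series '[{"x": -0.13,"y": -0.506,"z": 0,"ax": 0,"ay": 0,"az": -0.65,"grip": 0.2},{"x": -0.13,"y": -0.506,"z": 0,"ax": 0,"ay": 0,"az": -0.65,"grip": 0.2},{"x": -0.13,"y": -0.506,"z": 0,"ax": 0,"ay": 0,"az": -0.65,"grip": 0.2},{"x": -0.13,"y": -0.506,"z": 0,"ax": 0,"ay": 0,"az": -0.65,"grip": 0.2},{"x": -0.13,"y": -0.506,"z": 0,"ax": 0,"ay": 0,"az": -0.65,"grip": 0.2},{"x": -0.13,"y": -0.506,"z": 0,"ax": 0,"ay": 0,"az": -0.65,"grip": 0.2}]'

```text
time: 38.45
tool_pos: [0.5278, 0.0542, 0.1276]
tcp_rot: [-3.132, -0.227, 0.007]
wrist_force: [-1.2, -0.0, -0.0]
width: 0.397
grip_force: 0.0
```

Call:
step_arm --series '[{"x": -0.066,"y": -0.525,"z": 0,"ax": 0,"ay": 0,"az": -0.5,"grip": 0.2},{"x": -0.066,"y": -0.525,"z": 0,"ax": 0,"ay": 0,"az": -0.5,"grip": 0.2},{"x": -0.066,"y": -0.525,"z": 0,"ax": 0,"ay": 0,"az": -0.5,"grip": 0.2},{"x": -0.066,"y": -0.525,"z": 0,"ax": 0,"ay": 0,"az": -0.5,"grip": 0.2},{"x": -0.066,"y": -0.525,"z": 0,"ax": 0,"ay": 0,"az": -0.5,"grip": 0.2},{"x": -0.066,"y": -0.525,"z": 0,"ax": 0,"ay": 0,"az": -0.5,"grip": 0.2},{"x": -0.066,"y": -0.525,"z": 0,"ax": 0,"ay": 0,"az": -0.5,"grip": 0.2},{"x": -0.066,"y": -0.525,"z": 0,"ax": 0,"ay": 0,"az": -0.5,"grip": 0.2}]'

```text
time: 39.25
tool_pos: [0.4602, 0.3042, 0.1285]
tcp_rot: [3.076, 0.629, -0.004]
wrist_force: [-0.5, -0.2, -0.5]
width: 0.402
grip_force: 0.0
```

```bash
python3 - <<'E'
from h import *
s=st()
c=imaging.read_camera('top');x,y,w,h=295,205,150,100
save(c,'rk2',(295,205,150,100),5)
plan([[(.461,.3055,.017,23)]])
E
```

```text
t 39.25 p [0.4602 0.3042 0.1285] yaw 23.1 tilt [-0.002 -0.002] w 0.402 gf 0.0 F [-0.5 -0.2 -0.5] T [ 0.01  0.01 -0.05] q6 1.71
0 xyz 0.003 -0.003 0.223 a 0.002 0.004 0.001 n>=2.2
```

View pics/rk2.png

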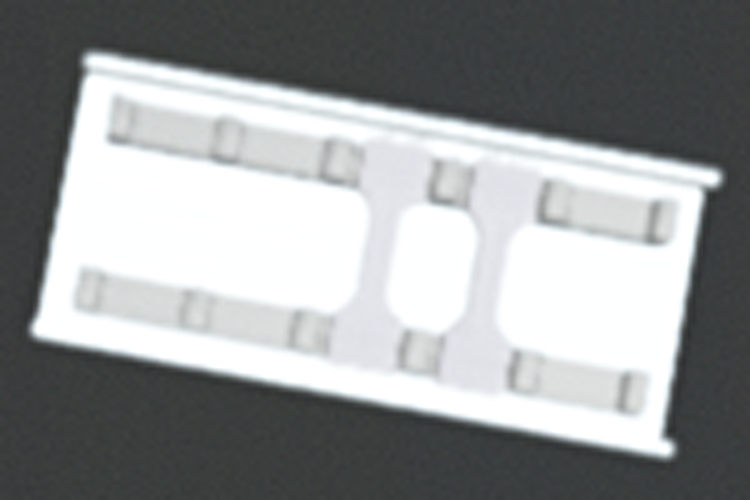

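The top view shows both pieces lying flat and centred in the third and fourth slots, with waists at crop (380,262) and (490,285). Third pick.

Call:
step_arm --series '[{"x": 0.003,"y": -0.003,"z": 0.08,"ax": 0,"ay": 0,"az": 0,"grip": 0.2},{"x": 0.003,"y": -0.003,"z": 0.16,"ax": 0,"ay": 0,"az": 0,"grip": 0.2},{"x": 0.003,"y": -0.003,"z": 0.223,"ax": 0,"ay": 0,"az": 0,"grip": 0.2},{"x": 0.003,"y": -0.003,"z": 0.223,"ax": 0,"ay": 0,"az": 0,"grip": 0.2},{"x": 0.003,"y": -0.003,"z": 0.223,"ax": 0,"ay": 0,"az": 0,"grip": 0.2},{"x": 0.003,"y": -0.003,"z": 0.223,"ax": 0,"ay": 0,"az": 0,"grip": 1},{"x": 0.003,"y": -0.003,"z": 0.223,"ax": 0,"ay": 0,"az": 0,"grip": 1},{"x": 0.003,"y": -0.003,"z": 0.223,"ax": 0,"ay": 0,"az": 0,"grip": 1},{"x": 0.003,"y": -0.003,"z": 0.223,"ax": 0,"ay": 0,"az": 0,"grip": 1},{"x": 0.003,"y": -0.003,"z": 0.223,"ax": 0,"ay": 0,"az": 0,"grip": 1}]' --force 70

```text
time: 40.3
tool_pos: [0.4636, 0.308, 0.0208]
tcp_rot: [-3.077, -0.629, -0.007]
wrist_force: [0.6, -3.1, 6.4]
width: 0.173
grip_force: 70.2
```

```bash
python3 - <<'E'
from h import *
s=st();x,y=at(RACK,0,.052)
plan([[(*s['tool_pos'][:2],.13,22.8)],[(.52,.09,.13,5)],[(x,y,.13,-11.4)]])
E
```

```text
t 40.30 p [0.4636 0.308  0.0208] yaw 23.1 tilt [0.004 0.002] w 0.173 gf 70.2 F [ 0.6 -3.1  6.4] T [-0.45 -0.09  0.01] q6 1.71
0 xyz 0.001 0.0 -0.218 a 0.0 -0.009 0.01 n>=2.2
1 xyz -0.065 0.446 0.0 a 0.001 0.0 0.593 n>=4.5
2 xyz 0.023 0.501 0.0 a 0.0 0.0 0.547 n>=5.0
```

Call:
step_arm --series '[{"x": 0,"y": 0,"z": -0.03,"ax": 0,"ay": 0,"az": 0,"grip": 1},{"x": 0,"y": 0,"z": -0.08,"ax": 0,"ay": 0,"az": 0,"grip": 1},{"x": 0,"y": 0,"z": -0.15,"ax": 0,"ay": 0,"az": 0,"grip": 1},{"x": 0,"y": 0,"z": -0.22,"ax": 0,"ay": 0,"az": 0,"grip": 1},{"x": 0,"y": 0,"z": -0.22,"ax": 0,"ay": 0,"az": 0,"grip": 1}]'

```text
time: 40.8
tool_pos: [0.465, 0.3099, 0.1353]
tcp_rot: [-3.074, -0.628, -0.017]
wrist_force: [0.9, -0.3, -1.4]
width: 0.167
grip_force: 69.6
```

Call:
step_arm --series '[{"x": -0.065,"y": 0.446,"z": 0,"ax": 0,"ay": 0,"az": 0.6,"grip": 1},{"x": -0.065,"y": 0.446,"z": 0,"ax": 0,"ay": 0,"az": 0.6,"grip": 1},{"x": -0.065,"y": 0.446,"z": 0,"ax": 0,"ay": 0,"az": 0.6,"grip": 1},{"x": -0.065,"y": 0.446,"z": 0,"ax": 0,"ay": 0,"az": 0.6,"grip": 1},{"x": -0.065,"y": 0.446,"z": 0,"ax": 0,"ay": 0,"az": 0.6,"grip": 1},{"x": -0.065,"y": 0.446,"z": 0,"ax": 0,"ay": 0,"az": 0.6,"grip": 1}]'

```text
time: 41.4
tool_pos: [0.5188, 0.0863, 0.1278]
tcp_rot: [3.138, 0.133, -0.002]
wrist_force: [0.2, -0.8, -2.2]
width: 0.171
grip_force: 69.8
```

Call:
step_arm --series '[{"x": 0.023,"y": 0.5,"z": 0,"ax": 0,"ay": 0,"az": 0.547,"grip": 1},{"x": 0.023,"y": 0.5,"z": 0,"ax": 0,"ay": 0,"az": 0.547,"grip": 1},{"x": 0.023,"y": 0.5,"z": 0,"ax": 0,"ay": 0,"az": 0.547,"grip": 1},{"x": 0.023,"y": 0.5,"z": 0,"ax": 0,"ay": 0,"az": 0.547,"grip": 1},{"x": 0.023,"y": 0.5,"z": 0,"ax": 0,"ay": 0,"az": 0.547,"grip": 1},{"x": 0.023,"y": 0.5,"z": 0,"ax": 0,"ay": 0,"az": 0.547,"grip": 1},{"x": 0.023,"y": 0.5,"z": 0,"ax": 0,"ay": 0,"az": 0.547,"grip": 1},{"x": 0.023,"y": 0.5,"z": 0,"ax": 0,"ay": 0,"az": 0.547,"grip": 1}]'

```text
time: 42.2
tool_pos: [0.5518, -0.1569, 0.1276]
tcp_rot: [-3.125, 0.309, 0.003]
wrist_force: [-0.1, 0.8, -2.9]
width: 0.167
grip_force: 70.0
```

```bash
python3 - <<'E'
from h import *
s=st();x,y=at(RACK,0,.052)
plan([[(x,y,.06,-11.4),(x,y,.0255,-11.4)]])
c=imaging.read_camera('top');print([np.round(p,1) for p in pieces(c)])
E
```

```text
t 42.20 p [ 0.5518 -0.1569  0.1276] yaw -11.3 tilt [-0.002  0.001] w 0.167 gf 70.0 F [-0.1  0.8 -2.9] T [ 0.02 -0.04  0.03] q6 1.45
0 xyz 0.004 0.003 0.135 a -0.002 0.004 0.003 n>=1.4
0 xyz 0.004 0.003 0.204 a -0.002 0.004 0.003 n>=0.7
[array([570.4, 241.2, 323.1,  38.3, -67.6])]
```

Call:
step_arm --series '[{"x": 0.004,"y": 0.003,"z": 0.07,"ax": 0,"ay": 0,"az": 0,"grip": 1},{"x": 0.004,"y": 0.003,"z": 0.13,"ax": 0,"ay": 0,"az": 0,"grip": 1},{"x": 0.004,"y": 0.003,"z": 0.13,"ax": 0,"ay": 0,"az": 0,"grip": 1},{"x": 0.004,"y": 0.003,"z": 0.16,"ax": 0,"ay": 0,"az": 0,"grip": 1},{"x": 0.004,"y": 0.003,"z": 0.19,"ax": 0,"ay": 0,"az": 0,"grip": 1},{"x": 0.004,"y": 0.003,"z": 0.205,"ax": 0,"ay": 0,"az": 0,"grip": 1},{"x": 0.004,"y": 0.003,"z": 0.205,"ax": 0,"ay": 0,"az": 0,"grip": 1}]'

```text
time: 42.95
tool_pos: [0.5544, -0.1603, 0.0256]
tcp_rot: [-3.126, 0.31, -0.0]
wrist_force: [0.5, -0.2, -2.2]
width: 0.17
grip_force: 70.1
```

```bash
python3 - <<'E'
from h import *
s=st()
E
```

```text
t 42.95 p [ 0.5544 -0.1603  0.0256] yaw -11.3 tilt [0. 0.] w 0.170 gf 70.1 F [ 0.5 -0.2 -2.2] T [-0.01  0.02  0.03] q6 1.44
```

Release, rise, and back off toward the right, clear of the views.

Call:
step_arm --series '[{"x": 0,"y": 0,"z": 0.003,"ax": 0,"ay": 0,"az": 0,"grip": 1},{"x": 0,"y": 0,"z": 0.003,"ax": 0,"ay": 0,"az": 0,"grip": 0.2},{"x": 0,"y": 0,"z": 0.003,"ax": 0,"ay": 0,"az": 0,"grip": 0.2},{"x": 0,"y": 0,"z": 0.003,"ax": 0,"ay": 0,"az": 0,"grip": 0.2},{"x": 0,"y": 0,"z": 0.003,"ax": 0,"ay": 0,"az": 0,"grip": 0.2},{"x": 0,"y": 0,"z": -0.06,"ax": 0,"ay": 0,"az": 0,"grip": 0.2},{"x": 0,"y": 0,"z": -0.13,"ax": 0,"ay": 0,"az": 0,"grip": 0.2},{"x": 0,"y": 0,"z": -0.23,"ax": 0,"ay": 0,"az": 0,"grip": 0.2},{"x": 0,"y": 0,"z": -0.35,"ax": 0,"ay": 0,"az": 0,"grip": 0.2},{"x": 0,"y": 0,"z": -0.35,"ax": 0,"ay": 0,"az": 0,"grip": 0.2}]'

```text
time: 43.95
tool_pos: [0.5583, -0.1618, 0.2089]
tcp_rot: [3.123, -0.31, 0.02]
wrist_force: [0.5, -1.2, 0.4]
width: 0.406
grip_force: 0.0
```

Call:
step_arm --series '[{"x": -0.3,"y": 0.6,"z": 0,"ax": 0,"ay": 0,"az": 0,"grip": 0.2},{"x": -0.3,"y": 0.6,"z": 0,"ax": 0,"ay": 0,"az": 0,"grip": 0.2},{"x": -0.3,"y": 0.6,"z": 0,"ax": 0,"ay": 0,"az": 0,"grip": 0.2},{"x": -0.3,"y": 0.6,"z": 0,"ax": 0,"ay": 0,"az": 0,"grip": 0.2},{"x": -0.3,"y": 0.6,"z": 0,"ax": 0,"ay": 0,"az": 0,"grip": 0.2},{"x": -0.3,"y": 0.6,"z": 0,"ax": 0,"ay": 0,"az": 0,"grip": 0.2},{"x": -0.3,"y": 0.6,"z": 0,"ax": 0,"ay": 0,"az": 0,"grip": 0.2},{"x": -0.3,"y": 0.6,"z": 0,"ax": 0,"ay": 0,"az": 0,"grip": 0.2},{"x": -0.3,"y": 0.6,"z": 0,"ax": 0,"ay": 0,"az": 0,"grip": 0.2}]'

```text
time: 44.85
tool_pos: [0.3474, -0.4253, 0.2002]
tcp_rot: [-3.125, 0.314, 0.0]
wrist_force: [-0.2, 0.4, -0.0]
width: 0.398
grip_force: 0.0
```

```bash
python3 - <<'E'
from h import *
s=st()
c=imaging.read_camera('top');a=c['img'][150:370,90:450,::-1]
cv2.imwrite('pics/fin.png',cv2.resize(a,None,fx=2.2,fy=2.2,interpolation=cv2.INTER_CUBIC))
c=imaging.read_camera('side');save(c,'fin2',(200,160,210,290),2)
E
```

```text
t 44.85 p [ 0.3474 -0.4253  0.2002] yaw -11.5 tilt [-0.     0.001] w 0.398 gf 0.0 F [-0.2  0.4 -0. ] T [-0.01  0.03 -0.  ] q6 0.84
```

View pics/fin.png

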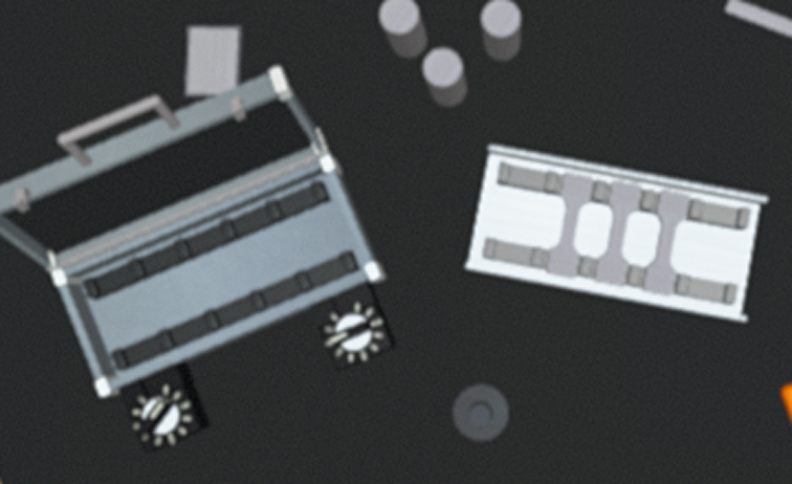

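View pics/fin2.png

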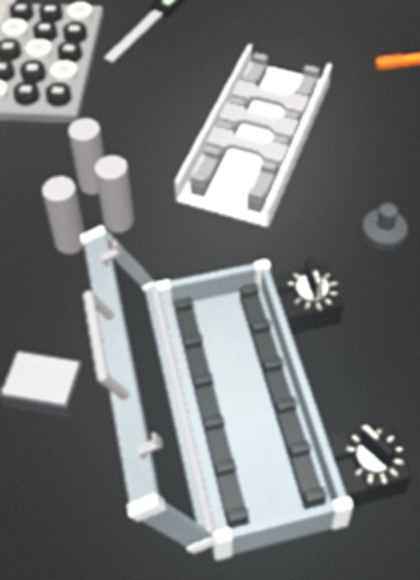

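The case is empty with its lid open. Three pieces lie flat in the rack's middle slots, at (572,225), (618,230) and (668,240), and the other things on the bench look undisturbed. Handing in.

```bash
python3 -c "
from workcell import bot
print(bot.finish_job())"
```

```text
the job is handed in; nothing more can be done
None
```

I set the left dial to two o'clock and the right to nine, opened the lid (it stays open by itself), laid all three test pieces flat in separate rack slots, and handed the job in at about 45 s; no verdict came back.

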